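Cover the open cheese pot and show its tag to the inspection camera

ROBOT

A 6-joint arm with a two-finger parallel gripper is mounted at the origin on the work surface. World frame = base frame: x ahead of the robot, y to its left, z up, the work surface at z = 0. Lengths are in m, angles in rad, forces in N, time in s.
With the tool pointing down it reaches from about 0.2 to 0.875 m from the base axis. Payload 3.4 kg.
Tool frame: the origin (TCP) lies on the centre line of the jaws, within the pads' length; the fingertips stand 14 mm ahead of it and the grasp point (between the pads) lies 5 mm behind it; z points along the fingers, y is the direction in which the jaws open and shut (so a half turn about z gives the same grasp; the last joint's range is limited). The gripper opens to 94 mm and grips with 3 to 60 N. Pads are 16 mm wide; open, the fingers measure 119 mm over their backs; the gripper's body (75 mm by 177 mm) begins 78 mm behind the grasp point.
Start: joints at [1.065, 0.276, 1.505, -0, 1.361, -0.121], TCP at [0.216, 0.533, 0.219] pointing down, gripper open.
Joint ranges: [-2.89, 2.89], [-0.75, 2.08], [0.22, 2.7], [-1.18, 4.32], [0.11, 2.71], [-2.7, 2.7]. Speed limits (rad/s): [2.57, 2.57, 3.14, 3.14, 3.14, 3.14].

INTERFACE

Orientations are given as a unit quaternion [w, x, y, z].
In Python, from plant import monitor, optics, ticket, regions_of, spot_point gives the robot as it stands. The module is installed in compiled form; this text tells all that it offers.
- The arm moves only by the shell command python3 -m creep 'ROWS'. ROWS is JSON, a list of rows, each an object of numbers: "hand": the finger opening in cm, from 0 to 9.4; "dx", "dy", "dz": the shift along the tool's x, y, z in cm; "rx", "ry", "rz": the turn, a rotation vector about the tool's x, y, z in degrees. In form: [{"hand": .., "dx": .., "dy": .., "dz": .., "rx": .., "ry": .., "rz": ..}, ...]. A call has exactly 10 rows; each row is the pose to reach, as a shift and turn from the pose measured when the call began, along the tool's axes at that moment; what a row does not reach only later rows make up. A row lasts 1/12 s, in which the tool goes at most 41.7 mm and 7.16 degrees, less where a joint would pass 70% of its speed; a pose out of reach is approached as far as the arm can. A call with a gripper value outside its range is refused whole. The fingers move at their own pace and stop on an object; the grip force is fixed at half the most. Time passes only in rows, so rows that repeat a pose let the fingers close, or fill a call up. It gives the time, the measured TCP pose, the force and the opening at its end, in the units of the state.
- monitor.observe(): the state, without advancing time (a new reading comes with each control period).
- optics.snapshot(name): name is "scene" or "side" or "wrist"; returns the picture (384x512x3 uint8, red, green, blue); there is no depth.
- optics.camera_params(name): a dict with "vertical_fov" (degrees; the focal length in pixels is half the picture's height over the tangent of half this angle, whatever the lens; pixels are square), "cx", "cy" (the principal point, pixels), "extrinsics" (4x4, takes a point from world to camera coordinates). Camera axes: x right, y down, z forward; pixel columns grow to the right and rows downward; lengths in m; the calibration is good to about 2 mm. The wrist camera is an equidistant fisheye: a pixel r from the principal point sees the ray r / f radians off the axis. A picture is of the moment at which its call begins: read the wrist's pose just before it. camera_params takes no time and is no camera call; for the wrist camera it gives the pose at the moment of the call.
- ticket.hand_in(): hands the job in, once; it reports no verdict.
Trained networks look in the newest picture that a camera, given by its name, has taken for a name from the list of things; names that differ only in an ending like _2 or _b are one class to them, and where a whole thing is asked for, a point or a joint stands for the part that bears it (a point fixed in the world has none). Each returns a list of dicts, best first, with "p" (0 to 1); they miss things now and then, are a little off and sometimes report something else, mostly with a low value. They report only what shows in the picture. A call takes as long as a camera call. They do not tell look-alikes from the thing itself.
- regions_of(camera, label): "region" (384x512 bool, what is visible of it) and "centre" ([column, row] in pixels, amid what is visible of it).
- spot_point(camera, label): "centre" ([column, row] in pixels: a listed point, or the origin of a listed thing).
The state is a dict: "clock": time; "qpos": joint angles; "qvel": joint speeds; "effort": joint torques, N m; "ee_pos": TCP position; "eef_rot": TCP orientation; "force": force on the tool from outside, world axes, zero at the start; "ft_torque": the same for the moment, N m; "grip_width": opening from 0.0 (shut) to 1.0 (fully open).
Only numpy, scipy, OpenCV 4.12 (cv2) and the standard library are available. Lean on these libraries where they do the work, as an engineer would, in place of code of your own. Each camera call takes 0.05 s, during which the arm holds its last target.

TASK

One of the three small cheese pots on the board is open: where it stands, set the wooden lid that fits it (the narrower of the two) on its rim, seated and level, and let go of it. Then pick up the covered pot by its body and hold it upright before the inspection camera, straight above the dark disc on the camera's foot, the middle of its tag at lens height and the tag squarely facing the lens. Finish while still holding it there in the air, lid still seated, without shifting the other two pots or touching the camera and its foot.

Things in the scene. Friction and masses are not known exactly. Their poses are not given: they have to be found in the camera images.
- pot: the open pot: white ceramic cylinder, 58 mm diameter, 75 mm high, 0.3 kg, mouth 50 mm; solid up to the cream cheese 15 mm below the rim. One of three in a row on the board, the only one without a lid. Origin: centre of underside; z up, x to its tag. Grasp from above, closing along y, 45 mm up (clear of the tag); knob top with lid on: 100 mm up. Neighbours' axes 90 mm or more away.
- pot_rim (a point): centre of the open pot's mouth at rim height, 75 mm above its underside
- pot_tag (a point): centre of the outer face of the open pot's tag, a plain white upright plate 32 mm wide, 30 high, 3 thick on a short bracket. The point lies 48.5 mm from the pot's axis along its x and 52 mm above its underside; axes as the pot's
- lid: the fitting lid, 40 g: pale wooden disc 58 mm diameter, 5 thick; plug below 46 mm diameter, 6 deep, chamfered (2 mm play all round in the mouth); round knob on top 16 mm diameter, 20 high. Lies on the table plug down. Origin: centre of plug's underside, z up; disc top at 11 mm, knob top at 31 mm. Seated, the disc rests on the rim and the origin is 69 mm above the pot's underside.
- wide_lid: a bystander: a like lid for a larger pot, disc 76 mm in diameter, plug 64 mm: it does not fit. Lies on the table; the two lids may have swapped places. Origin: centre of its plug's underside.
- covered_pot_a: a covered pot, same form as pot but with a wooden lid and knob already on it (100 mm high overall); a bystander on the board, to be left standing where it is. Origin: centre of its underside; z up, x towards its tag.
- covered_pot_b: a covered pot, same form as pot but with a wooden lid and knob already on it (100 mm high overall); a bystander on the board, to be left standing where it is. Origin: centre of its underside; z up, x towards its tag.
- board: wooden board lying fixed on the table, 120 x 330 x 12 mm, the three pots stand in a row along its length (its y). Origin: centre of its underside.
- stand: fixed inspection camera. Aluminium foot plate 330 x 90 x 4 mm on the table, a dark disc 60 mm in diameter at its end nearer the robot; at the other end a post with a grey camera (top at 228 mm), its black lens looking level over the disc. Origin: on the table, below the disc's centre; z up, x from the disc to the camera.
- lens (a point): centre of the lens's front, 200 mm above the table, 170 mm along the stand's x from the disc's centre; axes as the stand's
Things that resemble listed ones, but are neither listed nor needed, are in the scene too. What is shaped like the lid but grey or orange is not meant.

How it is judged:
By the outcome, as a careful person would: the job done as asked, in the order asked, and still so for the second after the job is handed in, while the arm keeps its last pose, push and grip.
It also fails if it takes over 72 s, if anything falls off the work surface, if the arm or the gripper's body presses on something with over 40 N, if the wrist force passes 120 N, or if a joint passes its speed limit or range.

## Working session

There is one attempt and no reset: what is moved stays moved. The work goes in short steps, Python scripts to look and compute and a shell command to move; the robot and the scene stay as the last step left them, time stands still between calls to the robot, and variables do not carry over. Pictures are saved under pics/ and viewed, and the job is handed in when it is done.

```bash
mkdir -p pics; ls
cat > h.py <<'E'
import numpy as np, cv2
from plant import monitor, optics, ticket, regions_of, spot_point
def snap(n,f):
    im=optics.snapshot(n); cv2.imwrite('pics/'+f,cv2.cvtColor(im,cv2.COLOR_RGB2BGR)); return im
def ray(n,px,P=None):
    P=P or optics.camera_params(n); T=np.array(P['extrinsics']); f=192/np.tan(np.radians(P['vertical_fov'])/2)
    u,v=(px[0]-P['cx'])/f,(px[1]-P['cy'])/f
    if n=='wrist':
        r=np.hypot(u,v); d=np.array([u/r*np.sin(r),v/r*np.sin(r),np.cos(r)]) if r>1e-9 else np.array([0,0,1.])
    else: d=np.array([u,v,1.])
    R=T[:3,:3]; o=-R.T@T[:3,3]; d=R.T@d; return o,d/np.linalg.norm(d)
def atz(n,px,z,P=None):
    o,d=ray(n,px,P); return o+d*(z-o[2])/d[2]
def proj(n,p,P=None):
    P=P or optics.camera_params(n); T=np.array(P['extrinsics']); f=192/np.tan(np.radians(P['vertical_fov'])/2)
    c=T[:3,:3]@p+T[:3,3]
    if n=='wrist':
        s=np.hypot(c[0],c[1]); r=np.arctan2(s,c[2]); return np.array([P['cx']+f*r*c[0]/s,P['cy']+f*r*c[1]/s])
    return np.array([P['cx']+f*c[0]/c[2],P['cy']+f*c[1]/c[2]])
def tri(rs):
    A=0;b=0
    for o,d in rs:
        M=np.eye(3)-np.outer(d,d);A=A+M;b=b+M@o
    return np.linalg.solve(A,b)
E
python3 - <<'E'
from h import *
for n in ['scene','side','wrist']:
    snap(n,n+'0.png')
    P=optics.camera_params(n);print(n,P['vertical_fov'],P['cx'],P['cy'],np.round(ray(n,(P['cx']+.01,P['cy']),P),3).tolist())
s=monitor.observe();print(s)
for n in ['scene','side','wrist']:
  for l in ['pot','pot_rim','pot_tag','lid','wide_lid','covered_pot_a','board','stand','lens']:
    print(n,l,[(np.round(r['centre'],1).tolist(),round(r['p'],2)) for r in spot_point(n,l)[:5]])
E
```

```text
pics
scene 42.991479467906586 251.25060804679163 189.86034033344814 [[1.413, 0.053, 0.899], [-0.754, -0.04, -0.655]]
side 47.41783513677983 254.9339788477277 196.7225739453352 [[0.168, -0.519, 0.867], [0.383, 0.535, -0.753]]
wrist 65.70646984690485 256.5298325372185 189.43788369372393 [[0.138, 0.563, 0.384], [0.266, -0.108, -0.958]]
{'clock': 0.15, 'qpos': array([ 1.06500236e+00,  2.76449094e-01,  1.50582732e+00, -1.01193853e-05,
        1.36071927e+00, -1.20996121e-01]), 'qvel': array([ 1.03394415e-03, -2.28805360e-03, -3.67026575e-03,  8.15787672e-05,
       -6.66079550e-04, -7.75485103e-04]), 'effort': array([ 2.87518531e-03, -4.04923439e+01, -2.37432557e+01,  7.02712778e-02,
        3.14942014e-02, -9.92367950e-05]), 'ee_pos': array([0.2156447 , 0.53258818, 0.21880979]), 'eef_rot': array([-2.11562592e-04,  1.91213014e-01,  9.81548313e-01, -6.68868734e-04]), 'force': array([-0.51851583, -0.56943795, -0.06405191]), 'ft_torque': array([-0.00847942,  0.02142324,  0.02254443]), 'grip_width': 1.0016865698228719}
scene pot [([140.3, 222.0], 0.62)]
scene pot_rim [([132.4, 199.4], 0.84)]

[... 379 characters left out ...]
], 0.79)]
side pot [([329.1, 320.3], 0.95)]
side pot_rim [([335.2, 303.7], 0.82), ([348.6, 294.7], 0.52)]
side pot_tag [([347.0, 297.3], 0.78)]
side lid [([196.9, 276.3], 0.86), ([170.3, 253.7], 0.84), ([206.7, 238.6], 0.76)]
side wide_lid [([168.9, 161.5], 0.73)]
side covered_pot_a [([296.8, 282.7], 0.73), ([262.7, 251.0], 0.56)]
side board [([293.2, 285.6], 0.86), ([331.9, 321.4], 0.49)]
side stand [([224.9, 192.8], 0.83), ([170.1, 162.7], 0.53), ([350.4, 296.7], 0.22)]
side lens [([283.2, 109.9], 0.79)]
wrist pot []
wrist pot_rim []
wrist pot_tag []
wrist lid []
wrist wide_lid [([215.4, 346.5], 0.76)]
wrist covered_pot_a []
wrist board []
wrist stand [([215.8, 343.8], 0.41)]
wrist lens []
```

Run:
```python
import cv2
for n in ['scene','side','wrist']:
    im=cv2.imread(f'pics/{n}0.png'); cv2.imwrite(f'pics/{n}0b.png',cv2.resize(im,(800,600),interpolation=3))
```

```text
(no output)
```

View pics/scene0.png

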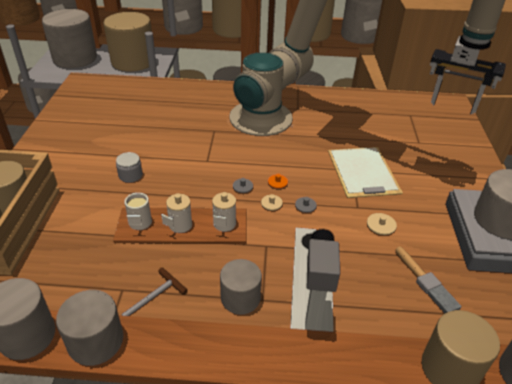

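View pics/side0.png

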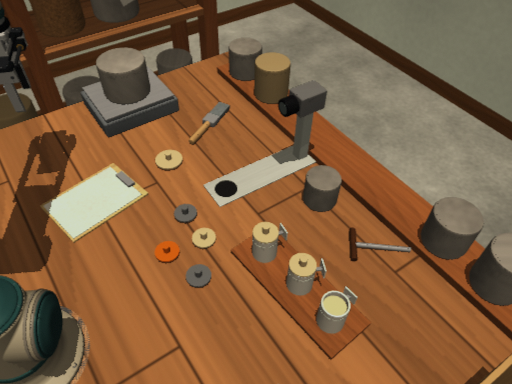

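View pics/wrist0.png

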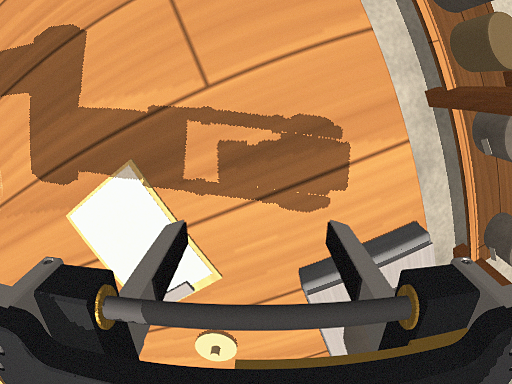

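```bash
python3 - <<'E'
from h import *
Ps={n:optics.camera_params(n) for n in ['scene','side']}
imgs={n:snap(n,n+'1.png') for n in Ps}
R={}
for l in ['lid','wide_lid','pot','covered_pot_a','board','stand','pot_rim','pot_tag']:
  for n in Ps:
    for r in regions_of(n,l)[:6]:
        m=r['region']; ys,xs=np.nonzero(m)
        z={'lid':.011,'wide_lid':.011,'pot':.05,'covered_pot_a':.06}.get(l,.0)
        rgb=imgs[n][m].mean(0).round()
        p=atz(n,r['centre'],z,Ps[n]); 
        e=cv2.minAreaRect(np.c_[xs,ys].astype(np.float32))
        print(l,n,np.round(r['centre'],1),round(r['p'],2),rgb,p.round(3),m.sum(),np.round(e[1],1),round(e[2]))
def T(l,a,b): 
    rs=[ray('scene',a,Ps['scene']),ray('side',b,Ps['side'])]; p=tri(rs); 
    print(l,p.round(4),[np.round(proj(n,p,Ps[n])-q,1) for n,q in (('scene',a),('side',b))])
T('lid',(270.8,203.2),(206.7,238.6));T('wide',(383.8,226.4),(168.9,161.5))
T('rim',(132.4,199.4),(335.2,303.7));T('tag',(133.2,217.7),(347,297.3));T('lens',(321.5,231.5),(283.2,109.9))
T('pot',(140.3,222),(329.1,320.3));T('stand',(308.3,240.6),(224.9,192.8))
T('ca',(225.2,221.4),(262.7,251));T('cb',(180,224.4),(296.8,282.7))
# crops
for n,c in (('scene',(272,203)),('side',(204,238)),('scene',(137,210)),('side',(334,308)),('scene',(318,245)),('side',(240,180))):
    x,y=c; w=40 if c[0]not in(318,240) else 60
    im=imgs[n][y-w:y+w,x-w:x+w,::-1]; cv2.imwrite(f'pics/c_{n}{x}.png',cv2.resize(im,(400,400),interpolation=cv2.INTER_CUBIC))
E
cd pics; python3 -c "
import cv2,numpy as np
a=[cv2.resize(cv2.imread(f'c_{n}.png'),(266,266)) for n in ['scene272','scene137','scene318','side204','side334','side240']]
cv2.imwrite('crops.png',np.vstack([np.hstack(a[:3]),np.hstack(a[3:])]))"
```

```text
lid scene [271.  203.5] 0.83 [197. 163. 113.] [0.443 0.056 0.011] 248 [14. 21.] 90
lid scene [306.5 203.9] 0.82 [102.  94.  89.] [0.435 0.151 0.011] 251 [14. 20.] 90
lid scene [278.2 180.7] 0.8 [196.  90.   3.] [0.345 0.072 0.011] 187 [15.6 14.1] 45
lid scene [243.  183.7] 0.68 [103.  95.  89.] [ 0.368 -0.026  0.011] 234 [14. 19.] 90
lid side [169.1 252.3] 0.85 [195.  87.  17.] [0.34  0.058 0.011] 411 [20. 24.] 90
lid side [184.9 213.2] 0.82 [96. 87. 77.] [0.427 0.141 0.011] 374 [19. 22.] 90
lid side [196.3 276.9] 0.74 [99. 91. 81.] [ 0.36  -0.035  0.011] 492 [23.3 25. ] 63
lid side [203.4 235.9] 0.62 [194. 169. 111.] [0.43  0.054 0.011] 373 [19. 22.] 90
wide_lid scene [382.4 225.6] 0.6 [200. 165. 114.] [0.499 0.346 0.011] 502 [29. 20.] 0
wide_lid side [165.2 159.8] 0.79 [195. 168. 110.] [0.473 0.34  0.011] 423 [18. 26.] 90
pot scene [135.9 211.4] 0.6 [141. 129. 108.] [ 0.547 -0.281  0.05 ] 798 [37.1 24.3] 76
pot side [336.1 307.5] 0.74 [149. 141. 108.] [ 0.552 -0.278  0.05 ] 1153 [30.  47.4] 27
covered_pot_a scene [223.5 211.2] 0.77 [147. 129. 102.] [ 0.536 -0.061  0.06 ] 784 [38. 2
[... 1136 characters left out ...]
6 [148. 138. 106.] [ 0.572 -0.266  0.   ] 1289 [32.5 50.1] 28
lid [0.4345 0.0524 0.002 ] [array([-1.1,  0.7]), array([-1.1, -0.9])]
wide [ 0.4852  0.3527 -0.0086] [array([-1.2,  0.9]), array([-1., -1.])]
rim [ 0.5405 -0.284   0.0852] [array([ 1.1, -0.3]), array([1.3, 0.7])]
tag [ 0.5808 -0.2772  0.0609] [array([ 0.2, -0.1]), array([0.2, 0.1])]
lens [0.7263 0.1552 0.1999] [array([-2.1,  1.4]), array([-1.5, -1.4])]
pot [ 0.5405 -0.2781  0.0059] [array([-0.4,  0.1]), array([-0.4, -0.2])]
stand [ 0.5539  0.1562 -0.006 ] [array([ 0., -0.]), array([0., 0.])]
ca [ 0.5231 -0.0601  0.0111] [array([-0.4,  0.2]), array([-0.4, -0.3])]
cb [ 0.5397 -0.1724  0.0075] [array([ 0.6, -0.2]), array([0.6, 0.4])]
```

View pics/crops.png

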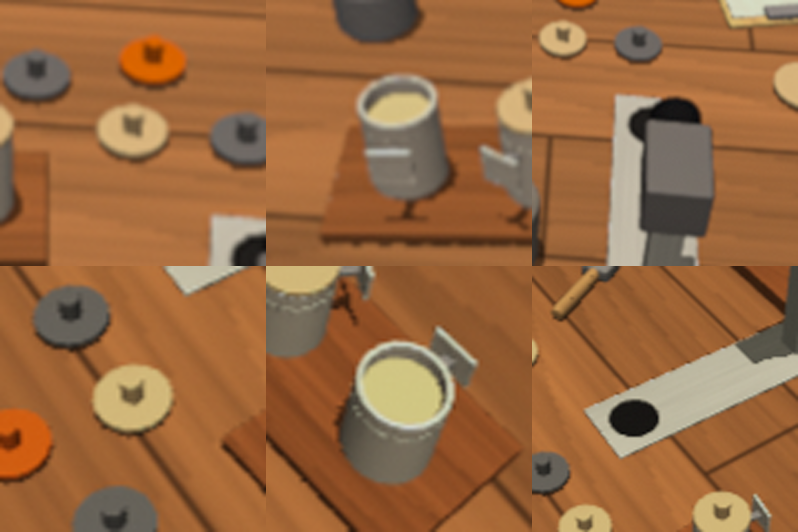

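The narrower pale lid is what I want. Look-alikes in the scene image:
- Pale narrow lid (272,203), about 57 mm wide from its pixels. This is my choice.
- Pale wide lid (382,225), about 77 mm wide.
- Grey lids (243,186) and (306,205).
- Orange lid (278,182).

The open pot is at (137,208), with cheese visible and its tag at (133,218). The close crops confirm both choices. Next I move above the lid.

```bash
cat >> h.py <<'E'
from scipy.spatial.transform import Rotation as Ro
def Rt(q): return Ro.from_quat([q[1],q[2],q[3],q[0]])
def goal(p,yaw):
    """yaw: world angle (deg) of tool y; tool z down. rows in cm/deg"""
    s=monitor.observe(); R=Rt(s['eef_rot']); a=np.radians(yaw)
    y=np.array([np.cos(a),np.sin(a),0]); z=np.array([0,0,-1.]); x=np.cross(y,z)
    G=Ro.from_matrix(np.c_[x,y,z]); d=R.inv().apply(np.array(p)-s['ee_pos'])*100
    print('d',d.round(2),'r',np.degrees((R.inv()*G).as_rotvec()).round(2))
def st():
    s=monitor.observe(); R=Rt(s['eef_rot']).as_matrix()
    print('t',round(s['clock'],2),'tcp',s['ee_pos'].round(4),'yaw',np.degrees(np.arctan2(R[1,1],R[0,1])).round(2),'z',R[:,2].round(4),'F',s['force'].round(2),'w',round(s['grip_width']*94,1),'q',s['qpos'].round(2))
E
python3 -c "
from h import *
st(); goal((.42,.053,.17),90)"
```

```text
t 2.4 tcp [0.2158 0.533  0.2195] yaw 67.95 z [ 0.e+00  1.e-04 -1.e+00] F [ 0.8  -0.11 -0.04] w 94.2 q [ 1.07  0.28  1.5   0.    1.36 -0.12]
d [-36.94 -36.82   4.95] r [ 1.000e-02  0.000e+00 -2.205e+01]
```

```bash
R='{}'; python3 -m creep '[{"hand":5,"dx":-3.7,"dy":-3.7,"dz":0.5,"rx":0,"ry":0,"rz":-2.2},{"hand":5,"dx":-7.4,"dy":-7.4,"dz":1,"rx":0,"ry":0,"rz":-4.4},{"hand":5,"dx":-10.5,"dy":-10.5,"dz":1.5,"rx":0,"ry":0,"rz":-6.6},{"hand":5,"dx":-13.5,"dy":-13.5,"dz":2,"rx":0,"ry":0,"rz":-8.8},{"hand":5,"dx":-16.5,"dy":-16.5,"dz":2.5,"rx":0,"ry":0,"rz":-11},{"hand":5,"dx":-19.5,"dy":-19.5,"dz":3,"rx":0,"ry":0,"rz":-13},{"hand":5,"dx":-22.5,"dy":-22.5,"dz":3.5,"rx":0,"ry":0,"rz":-15},{"hand":5,"dx":-25.5,"dy":-25.5,"dz":4,"rx":0,"ry":0,"rz":-17},{"hand":5,"dx":-28,"dy":-28,"dz":4.5,"rx":0,"ry":0,"rz":-19},{"hand":5,"dx":-30,"dy":-30,"dz":4.9,"rx":0,"ry":0,"rz":-22}]'; python3 -c "
from h import *
st(); goal((.42,.053,.17),90)"
```

```text
clock: 3.23
ee_pos: [0.3777, 0.15, 0.1721]
eef_rot: [0.001, -0.001, 1.0, 0.0]
force: [0.1, 1.1, -1.2]
grip_width: 0.533
t 3.23 tcp [0.3777 0.15   0.1721] yaw 90.08 z [ 1.4e-03  5.0e-04 -1.0e+00] F [ 0.09  1.09 -1.16] w 50.1 q [ 0.21  0.05  1.91  0.    1.18 -1.37]
d [-4.21 -9.71  0.21] r [0.03 0.08 0.08]
```

```bash
python3 -m creep '[{"hand":5,"dx":-1,"dy":-3,"dz":0.2,"rx":0,"ry":0,"rz":0},{"hand":5,"dx":-2,"dy":-5,"dz":0.2,"rx":0,"ry":0,"rz":0},{"hand":5,"dx":-3,"dy":-7,"dz":0.2,"rx":0,"ry":0,"rz":0},{"hand":5,"dx":-4,"dy":-9,"dz":0.2,"rx":0,"ry":0,"rz":0},{"hand":5,"dx":-4.2,"dy":-9.7,"dz":0.2,"rx":0,"ry":0,"rz":0},{"hand":5,"dx":-4.2,"dy":-9.7,"dz":0.2,"rx":0,"ry":0,"rz":0},{"hand":5,"dx":-4.2,"dy":-9.7,"dz":0.2,"rx":0,"ry":0,"rz":0},{"hand":5,"dx":-4.2,"dy":-9.7,"dz":0.2,"rx":0,"ry":0,"rz":0},{"hand":5,"dx":-4.2,"dy":-9.7,"dz":0.2,"rx":0,"ry":0,"rz":0},{"hand":5,"dx":-4.2,"dy":-9.7,"dz":0.2,"rx":0,"ry":0,"rz":0}]'
python3 - <<'E'
from h import *
P=optics.camera_params('wrist'); im=snap('wrist','w1.png'); st()
for l in ['lid','wide_lid','pot_rim','pot_tag','covered_pot_a','stand']:
  for r in spot_point('wrist',l)[:5]: print(l,np.round(r['centre'],1),round(r['p'],2),atz('wrist',r['centre'],0,P).round(4))
for r in regions_of('wrist','lid')[:5]:
  m=r['region'];ys,xs=np.nonzero(m);b=[xs.min(),xs.max(),ys.min(),ys.max()]
  c,_=cv2.findContours(m.astype(np.uint8),0,1);c=max(c,key=len)[:,0]
  W=np.array([atz('wrist',q,.0085,P)[:2] for q in c]); (cx,cy),rad=cv2.minEnclosingCircle(W.astype(np.float32))
  A=np.c_[2*W,np.ones(len(W))];s=np.linalg.lstsq(A,(W**2).sum(1),rcond=None)[0]
  print(r['p'],im[m].mean(0).round(),b,'encl',cx,cy,rad,'fit',s[:2],np.sqrt(s[2]+s[0]**2+s[1]**2))
E
```

```text
clock: 4.07
ee_pos: [0.4194, 0.0541, 0.1701]
eef_rot: [0.001, -0.002, 1.0, 0.0]
force: [0.1, -0.2, -0.7]
grip_width: 0.531
t 4.12 tcp [0.4195 0.054  0.1702] yaw 90.17 z [ 1.4e-03  7.0e-04 -1.0e+00] F [ 0.03  0.72 -0.62] w 50.1 q [-0.04  0.08  1.88  0.    1.17 -1.61]
lid [181.4 129. ] 0.94 [ 0.3646 -0.0329  0.    ]
lid [337.8 187.9] 0.78 [0.4344 0.1515 0.    ]
lid [265.6 109.2] 0.73 [0.3434 0.0633 0.    ]
lid [257.7 185.1] 0.56 [0.4314 0.0549 0.    ]
wide_lid [455.8 224.6] 0.63 [0.4895 0.3453 0.    ]
pot_rim [ 10.  282.7] 0.59 [ 0.6203 -0.4066  0.    ]
covered_pot_a [163.  258.2] 0.88 [ 0.5332 -0.0713  0.    ]
covered_pot_a [ 92.6 266.2] 0.83 [ 0.556  -0.1883  0.    ]
stand [335.9 277. ] 0.69 [0.5618 0.1629 0.    ]
0.77 [156. 148. 139.] [np.int64(158), np.int64(207), np.int64(109), np.int64(159)] encl 0.369407594203949 -0.030068539083003998 0.029282761737704277 fit [ 0.36944358 -0.03031722] 0.02840722399094136
0.75 [148. 121.  83.] [np.int64(232), np.int64(282), np.int64(163), np.int64(212)] encl 0.4323766827583313 0.05386071279644966 0.02976086549460888 fit [0.43216155 0.0537068 ] 0.028859282228490088
0.62 [75. 71. 67.] [np.int64(312), np.int64(359), np.int64(164), np.int64(210)] encl 0.43206730484962463 0.14613041281700134 0.029764870181679726 fit [0.43206791 0.14618118] 0.028576864814391485
0.55 [206. 118.  14.] [np.int64(243), np.int64(296), np.int64(81), np.int64(133)] encl 0.3400498926639557 0.06736522912979126 0.029545795172452927 fit [0.34028196 0.06749003] 0.028630292177412017
```

View pics/w1.png

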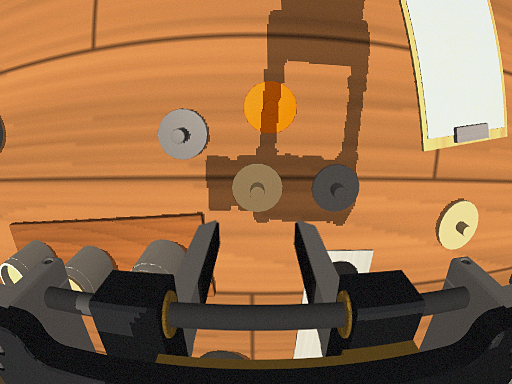

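The wrist picture shows the pale lid at (257,188) in the arm's shadow. The circle fit gives (0.432, 0.054) with radius 28.9 mm, which matches 58 mm. The grey lids are at (183,134) and (335,187), and the orange one at (270,107). I'm descending to the knob.

```bash
python3 -c "
from h import *
goal((.4322,.0537,.030),90)"
```

```text
d [-1.22  0.04 14.01] r [0.03 0.08 0.09]
```

```bash
python3 -m creep '[{"hand":4.5,"dx":-0.6,"dy":0,"dz":2.5,"rx":0,"ry":0,"rz":0},{"hand":4.5,"dx":-1.2,"dy":0,"dz":5,"rx":0,"ry":0,"rz":0},{"hand":4.5,"dx":-1.2,"dy":0,"dz":7.5,"rx":0,"ry":0,"rz":0},{"hand":4.5,"dx":-1.2,"dy":0,"dz":9.5,"rx":0,"ry":0,"rz":0},{"hand":4.5,"dx":-1.2,"dy":0,"dz":11,"rx":0,"ry":0,"rz":0},{"hand":4.5,"dx":-1.2,"dy":0,"dz":12,"rx":0,"ry":0,"rz":0},{"hand":4.5,"dx":-1.2,"dy":0,"dz":12.6,"rx":0,"ry":0,"rz":0},{"hand":4.5,"dx":-1.2,"dy":0,"dz":13,"rx":0,"ry":0,"rz":0},{"hand":4.5,"dx":-1.2,"dy":0,"dz":13,"rx":0,"ry":0,"rz":0},{"hand":4.5,"dx":-1.2,"dy":0,"dz":13,"rx":0,"ry":0,"rz":0}]'
python3 - <<'E'
from h import *
P=optics.camera_params('wrist'); im=snap('wrist','w2.png'); st()
goal((.4322,.0537,.029),90)
for z in (.011,.031): print(proj('wrist',np.array([.4322,.0537,z]),P))
E
```

```text
clock: 5.3
ee_pos: [0.4325, 0.0533, 0.0405]
eef_rot: [0.001, -0.001, 1.0, 0.0]
force: [-0.5, 0.1, 0.6]
grip_width: 0.482
t 5.35 tcp [0.4326 0.0532 0.0407] yaw 90.09 z [ 2.7e-03  4.0e-04 -1.0e+00] F [ 0.45 -0.6   0.09] w 44.7 q [-0.04  0.26  2.06  0.    0.83 -1.61]
d [0.05 0.04 1.17] r [0.02 0.16 0.09]
[258.24683772 222.95862227]
[258.43771629 235.13967397]
```

View pics/w2.png

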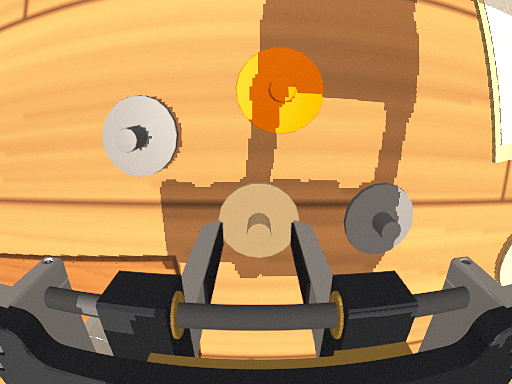

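The knob top is at (260,234) against a predicted (258,235), between the fingers. I go down 1.1 cm and close.

```bash
python3 -m creep '[{"hand":4.5,"dx":0,"dy":0,"dz":0.5,"rx":0,"ry":0,"rz":0},{"hand":4.5,"dx":0,"dy":0,"dz":1.0,"rx":0,"ry":0,"rz":0},{"hand":4.5,"dx":0,"dy":0,"dz":1.1,"rx":0,"ry":0.15,"rz":0},{"hand":4.5,"dx":0,"dy":0,"dz":1.1,"rx":0,"ry":0.15,"rz":0},{"hand":1,"dx":0,"dy":0,"dz":1.1,"rx":0,"ry":0.15,"rz":0},{"hand":1,"dx":0,"dy":0,"dz":1.1,"rx":0,"ry":0.15,"rz":0},{"hand":1,"dx":0,"dy":0,"dz":1.1,"rx":0,"ry":0.15,"rz":0},{"hand":1,"dx":0,"dy":0,"dz":1.1,"rx":0,"ry":0.15,"rz":0},{"hand":1,"dx":0,"dy":0,"dz":1.1,"rx":0,"ry":0.15,"rz":0},{"hand":1,"dx":0,"dy":0,"dz":1.1,"rx":0,"ry":0.15,"rz":0}]'
python3 - <<'E'
from h import *
P=optics.camera_params('wrist'); im=snap('wrist','w3.png'); st()
E
```

```text
clock: 6.18
ee_pos: [0.4328, 0.0533, 0.0298]
eef_rot: [0.0, -0.001, 1.0, 0.0]
force: [-0.0, 1.3, 0.3]
grip_width: 0.161
t 6.23 tcp [0.4328 0.0533 0.0298] yaw 90.09 z [ 4.e-04  5.e-04 -1.e+00] F [ 0.84 -0.33  0.73] w 15.4 q [-0.04  0.27  2.07  0.    0.8  -1.61]
```

View pics/w3.png

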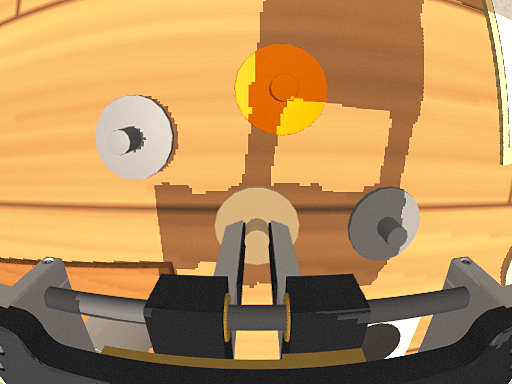

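```bash
python3 -m creep '[{"hand":1,"dx":0,"dy":0,"dz":-1,"rx":0,"ry":0,"rz":0},{"hand":1,"dx":0,"dy":0,"dz":-3,"rx":0,"ry":0,"rz":0},{"hand":1,"dx":0,"dy":0,"dz":-6,"rx":0,"ry":0,"rz":0},{"hand":1,"dx":0,"dy":0,"dz":-9,"rx":0,"ry":0,"rz":0},{"hand":1,"dx":0,"dy":0,"dz":-12,"rx":0,"ry":0,"rz":0},{"hand":1,"dx":0,"dy":0,"dz":-15,"rx":0,"ry":0,"rz":0},{"hand":1,"dx":-2,"dy":-3,"dz":-18,"rx":0,"ry":0,"rz":0},{"hand":1,"dx":-4,"dy":-6,"dz":-20,"rx":0,"ry":0,"rz":0},{"hand":1,"dx":-6,"dy":-9,"dz":-20,"rx":0,"ry":0,"rz":0},{"hand":1,"dx":-8,"dy":-12,"dz":-20,"rx":0,"ry":0,"rz":0}]'; python3 -c "
from h import *
st();goal((.63,-.283,.235),90)"
```

```text
clock: 7.07
ee_pos: [0.5148, -0.0685, 0.2321]
eef_rot: [0.003, -0.001, 1.0, -0.001]
force: [0.3, 0.5, -0.8]
grip_width: 0.164
t 7.07 tcp [ 0.5148 -0.0685  0.2321] yaw 90.12 z [ 0.0054 -0.0011 -1.    ] F [ 0.28  0.48 -0.8 ] w 15.4 q [-0.27  0.18  1.6   0.    1.35 -1.84]
d [-11.47 -21.47  -0.21] r [-0.07  0.31  0.12]
```

```bash
python3 -m creep '[{"hand":1,"dx":-1.5,"dy":-3,"dz":-0.2,"rx":0,"ry":0,"rz":0},{"hand":1,"dx":-3,"dy":-6,"dz":-0.2,"rx":0,"ry":0,"rz":0},{"hand":1,"dx":-5,"dy":-9,"dz":-0.2,"rx":0,"ry":0,"rz":0},{"hand":1,"dx":-6.5,"dy":-12,"dz":-0.2,"rx":0,"ry":0,"rz":0},{"hand":1,"dx":-8,"dy":-15,"dz":-0.2,"rx":0,"ry":0,"rz":0},{"hand":1,"dx":-9.5,"dy":-18,"dz":-0.2,"rx":0,"ry":0,"rz":0},{"hand":1,"dx":-11,"dy":-20.5,"dz":-0.2,"rx":0,"ry":0,"rz":0},{"hand":1,"dx":-11.5,"dy":-21.5,"dz":-0.2,"rx":0,"ry":0.3,"rz":0},{"hand":1,"dx":-11.5,"dy":-21.5,"dz":-0.2,"rx":0,"ry":0.3,"rz":0},{"hand":1,"dx":-11.5,"dy":-21.5,"dz":-0.2,"rx":0,"ry":0.3,"rz":0}]'
python3 - <<'E'
from h import *
P=optics.camera_params('wrist'); im=snap('wrist','w4.png'); st()
for l,z in (('pot_rim',.087),('pot_tag',.064),('covered_pot_a',.012),('pot',.012)):
  for r in spot_point('wrist',l)[:3]: print(l,np.round(r['centre'],1),round(r['p'],2),atz('wrist',r['centre'],z,P).round(4))
E
```

```text
clock: 7.9
ee_pos: [0.6299, -0.2832, 0.2338]
eef_rot: [-0.001, -0.001, 1.0, 0.0]
force: [-0.4, 0.7, -0.7]
grip_width: 0.161
t 7.95 tcp [ 0.6296 -0.2824  0.2343] yaw 90.12 z [-1.4e-03  4.0e-04 -1.0e+00] F [ 0.22 -0.2  -0.12] w 15.1 q [-0.52  0.45  1.2  -0.    1.49 -2.1 ]
pot_rim [257.9  99.6] 0.83 [ 0.5429 -0.2827  0.087 ]
pot_tag [264.4 141.6] 0.72 [ 0.5901 -0.2751  0.064 ]
covered_pot_a [336.9 102.1] 0.95 [ 0.5422 -0.1785  0.012 ]
covered_pot_a [412.5  97.4] 0.84 [ 0.5266 -0.0646  0.012 ]
covered_pot_a [259.5  99.6] 0.56 [ 0.5419 -0.2802  0.012 ]
pot [258.6  99.2] 0.96 [ 0.5414 -0.2814  0.012 ]
```

View pics/w4.png

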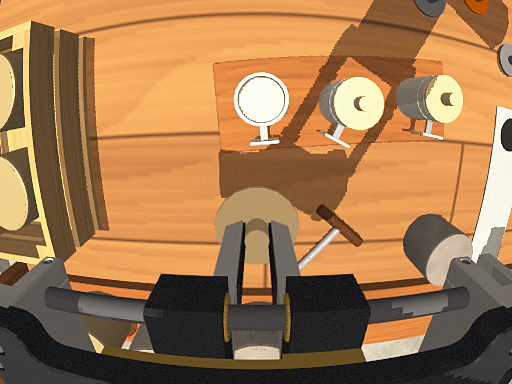

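The pot stands right below the wrist camera. Its rim is at (261,99) and its tag at (264,141), and the held lid is at (257,225). I'll fit the rim and tag precisely.

Run:
```python
from h import *
im=cv2.imread('pics/w4.png'); c=im[60:160,210:310]; cv2.imwrite('pics/c4.png',cv2.resize(c,(600,600),interpolation=3))
```

```text
(no output)
```

View pics/c4.png

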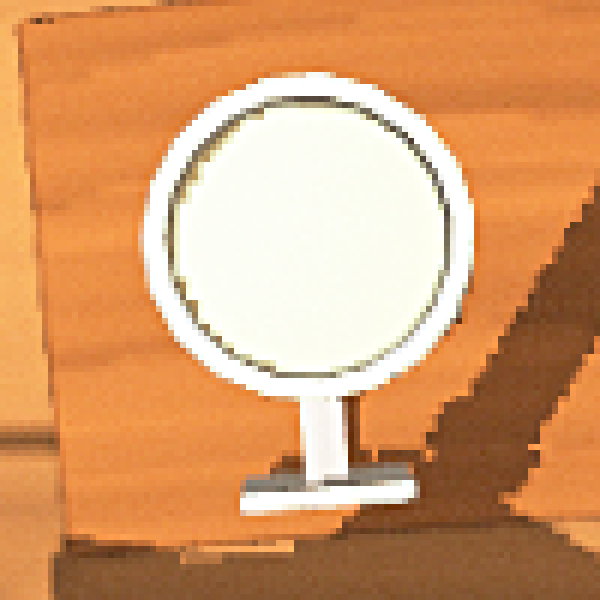

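```bash
cat >> h.py <<'E'
def circ(W):
    A=np.c_[2*W,np.ones(len(W))];s=np.linalg.lstsq(A,(W**2).sum(1),rcond=None)[0]
    return s[:2].round(4),round(float(np.sqrt(s[2]+s[0]**2+s[1]**2)),4)
E
python3 - <<'E'
from h import *
P=optics.camera_params('wrist')
im=cv2.imread('pics/w4.png'); hsv=cv2.cvtColor(im,cv2.COLOR_BGR2HSV)
m=((hsv[...,1]<60)&(hsv[...,2]>150)).astype(np.uint8); b=np.zeros_like(m); b[60:160,215:300]=m[60:160,215:300]
cs,_=cv2.findContours(b,0,1); c=max(cs,key=cv2.contourArea)[:,0]
W=np.array([atz('wrist',q,.087,P)[:2] for q in c if q[1]<122]); print(len(W),circ(W))
t=[(q+.5)/6-.5+np.array([210,60]) for q in map(np.array,[(241.,513.),(418.,496.),(241,490),(416,474)])]
Q=[atz('wrist',q,.079,P) for q in t]; print(np.round(Q,4))
for a,bb in ((0,1),(2,3)): d=Q[bb]-Q[a]; print('width',np.linalg.norm(d),'yaw of tag normal',np.degrees(np.arctan2(d[1],d[0]))-90, 'mid',(Q[a]+Q[bb])/2)
# disc on stand, camera post: scene/side
E
```

```text
123 (array([ 0.5426, -0.2786]), 0.0283)
[[ 0.5926 -0.2904  0.079 ]
 [ 0.5892 -0.2583  0.079 ]
 [ 0.5883 -0.2904  0.079 ]
 [ 0.5852 -0.2587  0.079 ]]
width 0.03225418864541397 yaw of tag normal 5.944261513131181 mid [ 0.59088483 -0.27435147  0.079     ]
width 0.031800820073887744 yaw of tag normal 5.681816160050985 mid [ 0.58675881 -0.27456784  0.079     ]
```

Run:
```python
from h import *
P=optics.camera_params('wrist'); st()
r=regions_of('wrist','lid')
for k in r[:4]: print(k['centre'],k['p'],k['region'].sum())
m=[k for k in r if abs(k['centre'][0]-257)<25 and k['centre'][1]>180]
im=cv2.imread('pics/w4.png')
if m:
    m=m[0]['region'].astype(np.uint8); cs,_=cv2.findContours(m,0,1); c=max(cs,key=cv2.contourArea)[:,0]
    s=monitor.observe()['ee_pos']
    z=s[2]-.0298+.011
    sel=np.array([q for q in c if (q[1]<222)]); W=np.array([atz('wrist',q,z,P)[:2] for q in sel]); print(circ(W)[0]-s[:2],circ(W))
    for q in sel: im[q[1],q[0]]=(0,255,0)
cv2.imwrite('pics/c4b.png',cv2.resize(im[160:280,190:320],(780,720)[:2] and (650,600),interpolation=0))
```

```text
t 8.15 tcp [ 0.6299 -0.2819  0.2355] yaw 90.19 z [ 3.e-04 -1.e-03 -1.e+00] F [-0.62  0.64 -0.25] w 14.9 q [-0.52  0.45  1.2  -0.    1.49 -2.1 ]
[426.5, 1.6] 0.86 429
[254.7, 214.9] 0.83 3681
[506.4, 60.0] 0.65 335
[476.0, 5.3] 0.6 292
[-0.0102819  -0.00067876] (array([ 0.6197, -0.2828]), 0.0221)
```

View pics/c4b.png

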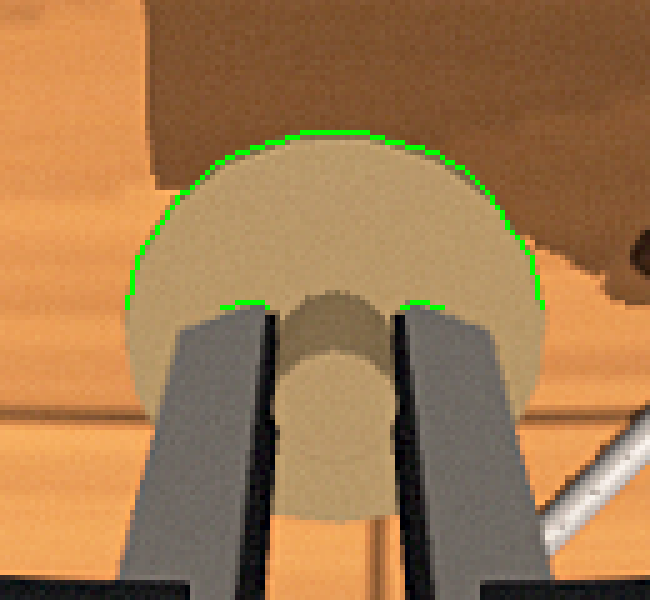

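Run:
```python
from h import *
P=optics.camera_params('wrist')
# hand-marked outline points in crop (scale 5, origin 190,160)
pts=[(127,305),(135,260),(165,215),(205,172),(250,147),(300,134),(335,132),(375,134),(425,147),(465,168),(500,210),(530,255),(543,305),(130,345),(150,410),(543,345),(525,405),(335,521),(290,517),(380,517)]
W=[]
s=monitor.observe()['ee_pos']; z=s[2]-.0298+.011
for p in pts: W.append(atz('wrist',((p[0]+.5)/5-.5+190,(p[1]+.5)/5-.5+160),z,P)[:2])
W=np.array(W); c,r=circ(W);print(c-s[:2],c,r, z, (np.linalg.norm(W-c,axis=1)-r).round(4))
```

```text
[-0.0019819  -0.00067876] [ 0.628  -0.2828] 0.0286 0.21677011459916437 [-0.0001  0.0003 -0.0002  0.0002  0.0003  0.0002  0.0001  0.0003  0.0005
  0.0006 -0.0005 -0.0003 -0.0003 -0.0006 -0.0005 -0.0004 -0.0004  0.0004
  0.0005  0.0004]
```

```bash
python3 -c "
from h import *
goal((.544,-.2783,.137),90)"
```

```text
d [8.6  0.42 9.85] r [-0.07  0.03  0.19]
```

```bash
python3 -m creep '[{"hand":1,"dx":2,"dy":0.2,"dz":0,"rx":0,"ry":0,"rz":0},{"hand":1,"dx":4.5,"dy":0.4,"dz":0,"rx":0,"ry":0,"rz":0},{"hand":1,"dx":6.8,"dy":0.4,"dz":1,"rx":0,"ry":0,"rz":0},{"hand":1,"dx":8.2,"dy":0.4,"dz":3,"rx":0,"ry":0,"rz":0.2},{"hand":1,"dx":8.6,"dy":0.4,"dz":5,"rx":0,"ry":0,"rz":0.2},{"hand":1,"dx":8.6,"dy":0.4,"dz":7,"rx":0,"ry":0,"rz":0.2},{"hand":1,"dx":8.6,"dy":0.4,"dz":8.8,"rx":0,"ry":0,"rz":0.2},{"hand":1,"dx":8.6,"dy":0.4,"dz":9.8,"rx":0,"ry":0,"rz":0.2},{"hand":1,"dx":8.6,"dy":0.4,"dz":9.8,"rx":0,"ry":0,"rz":0.2},{"hand":1,"dx":8.6,"dy":0.4,"dz":9.8,"rx":0,"ry":0,"rz":0.2}]'
python3 - <<'E'
from h import *
st()
w=snap('wrist','w5.png'); a=snap('scene','s5.png'); b=snap('side','d5.png'); st()
f=lambda i,x,y,k:cv2.resize(i[y-k:y+k,x-k:x+k,::-1],(266,266),interpolation=3)
P=[f(w,258,210,60),f(a,140,200,35),f(b,335,295,40)]
cv2.imwrite('pics/c5.png',cv2.resize(np.hstack(P),(798,266)))
E
```

```text
clock: 9.03
ee_pos: [0.5441, -0.2782, 0.1377]
eef_rot: [0.0, -0.0, 1.0, -0.001]
force: [0.4, -0.1, -0.2]
grip_width: 0.163
t 9.03 tcp [ 0.5441 -0.2782  0.1377] yaw 90.01 z [ 4.0e-04 -1.1e-03 -1.0e+00] F [ 0.39 -0.05 -0.17] w 15.3 q [-0.59  0.38  1.55 -0.    1.2  -2.16]
t 9.18 tcp [ 0.545 -0.279  0.139] yaw 90.0 z [ 0.0028 -0.0028 -1.    ] F [-0.29  0.49 -0.28] w 14.9 q [-0.59  0.38  1.55 -0.    1.2  -2.16]
```

View pics/c5.png

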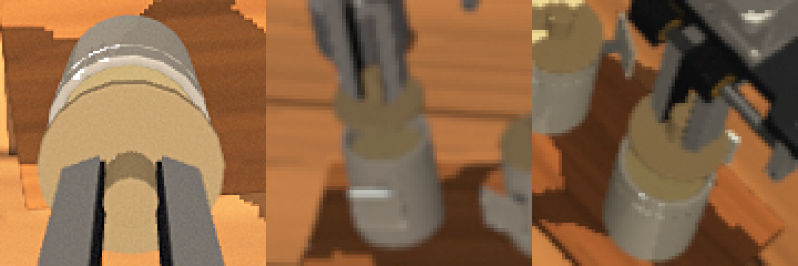

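```bash
cat >> h.py <<'E'
def ring(im,n,P,c,r,z,col,S,o,N=120):
    for t in np.linspace(0,2*np.pi,N):
        p=proj(n,np.array([c[0]+r*np.cos(t),c[1]+r*np.sin(t),z]),P)
        q=((p-o+.5)*S-.5).round().astype(int); cv2.circle(im,tuple(int(v) for v in q),1,col,-1)
E
python3 - <<'E'
from h import *
out=[]
for n,f,o,k in (('wrist','w5',(198,150),120),('scene','s5',(100,160),80),('side','d5',(290,250),90)):
    P=optics.camera_params(n); im=cv2.imread(f'pics/{f}.png'); S=400/k
    im=cv2.resize(im[o[1]:o[1]+k,o[0]:o[0]+k],(400,400),interpolation=3)
    ring(im,n,P,(.5426,-.2786),.029,.087,(0,0,255),S,np.array(o))
    ring(im,n,P,(.544-.0006,-.2783-.0003),.029,.1377-.0298+.011,(0,255,0),S,np.array(o))
    out.append(im)
cv2.imwrite('pics/c5w.png',np.hstack(out[:2])); cv2.imwrite('pics/c5s.png',np.hstack(out[1:]))
E
```

```text
(no output)
```

View pics/c5w.png

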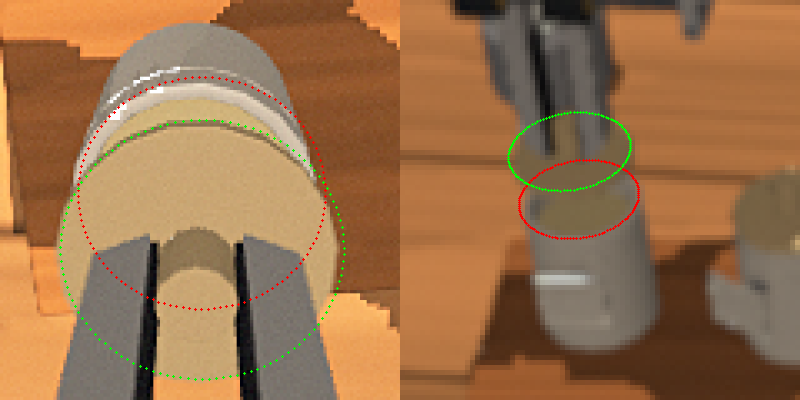

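View pics/c5s.png

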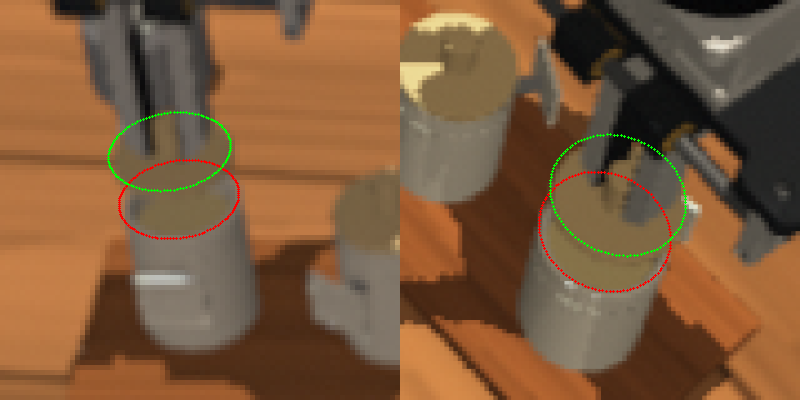

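Run:
```python
from h import *
n='wrist';P=optics.camera_params(n); im=cv2.imread('pics/w5.png'); o=np.array((213,165)); S=8
im=cv2.resize(im[165:240,213:303],(720,600),interpolation=3)
ring(im,n,P,(.5426,-.2786),.029,.087,(0,0,255),S,o,70)
ring(im,n,P,(.5436,-.2796),.029,.087,(255,0,0),S,o,70)
ring(im,n,P,(.5436,-.2796),.025,.087,(255,0,0),S,o,70)
ring(im,n,P,(.544-.0006,-.2783-.0003),.029,.1377-.0298+.011,(0,255,0),S,o,70)
cv2.imwrite('pics/c5z.png',im)
```

```text
(no output)
```

View pics/c5z.png

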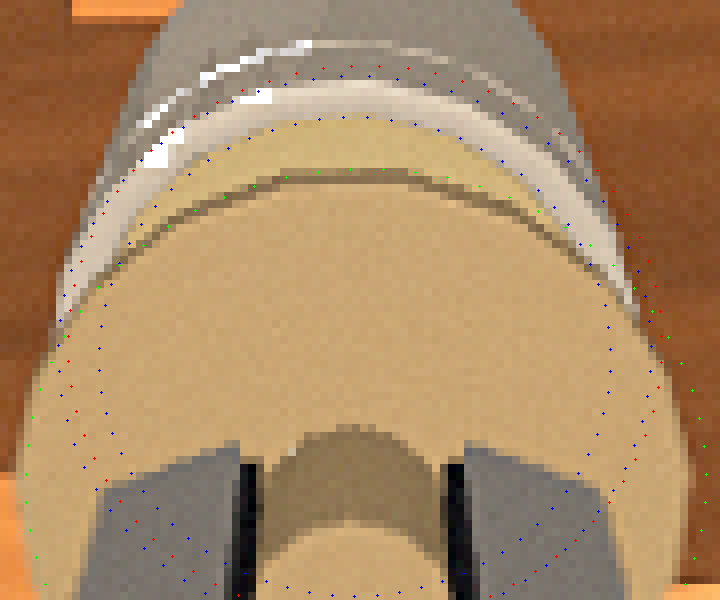

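```bash
python3 -m creep '[{"hand":1,"dx":0.1,"dy":0,"dz":0.2,"rx":0,"ry":0,"rz":0},{"hand":1,"dx":0.1,"dy":0,"dz":0.6,"rx":0,"ry":0,"rz":0},{"hand":1,"dx":0.1,"dy":0,"dz":1,"rx":0,"ry":0,"rz":0},{"hand":1,"dx":0.1,"dy":0,"dz":1.4,"rx":0,"ry":0,"rz":0},{"hand":1,"dx":0.1,"dy":0,"dz":1.7,"rx":0,"ry":0,"rz":0},{"hand":1,"dx":0.1,"dy":0,"dz":1.9,"rx":0,"ry":0,"rz":0},{"hand":1,"dx":0.1,"dy":0,"dz":2.0,"rx":0,"ry":0,"rz":0},{"hand":1,"dx":0.1,"dy":0,"dz":2.1,"rx":0,"ry":0,"rz":0},{"hand":1,"dx":0.1,"dy":0,"dz":2.2,"rx":0,"ry":0,"rz":0},{"hand":1,"dx":0.1,"dy":0,"dz":2.3,"rx":0,"ry":0,"rz":0}]'
python3 - <<'E'
from h import *
st()
w=snap('wrist','w6.png'); st()
n='wrist';P=optics.camera_params(n); im=w[...,::-1]; o=np.array((198,160)); S=6
im=cv2.resize(im[160:260,198:318],(720,600),interpolation=3)
cv2.imwrite('pics/c6.png',im)
E
```

```text
clock: 10.02
ee_pos: [0.5441, -0.2791, 0.116]
eef_rot: [0.002, -0.0, 1.0, -0.001]
force: [-0.0, -0.5, -0.8]
grip_width: 0.163
t 10.02 tcp [ 0.5441 -0.2791  0.116 ] yaw 90.0 z [ 0.003  -0.0029 -1.    ] F [-0.04 -0.51 -0.84] w 15.3 q [-0.59  0.4   1.59 -0.    1.15 -2.16]
t 10.07 tcp [ 0.544  -0.279   0.1158] yaw 90.0 z [ 0.0027 -0.0027 -1.    ] F [-0.07 -0.19 -1.05] w 15.2 q [-0.59  0.4   1.59 -0.    1.15 -2.16]
```

View pics/c6.png

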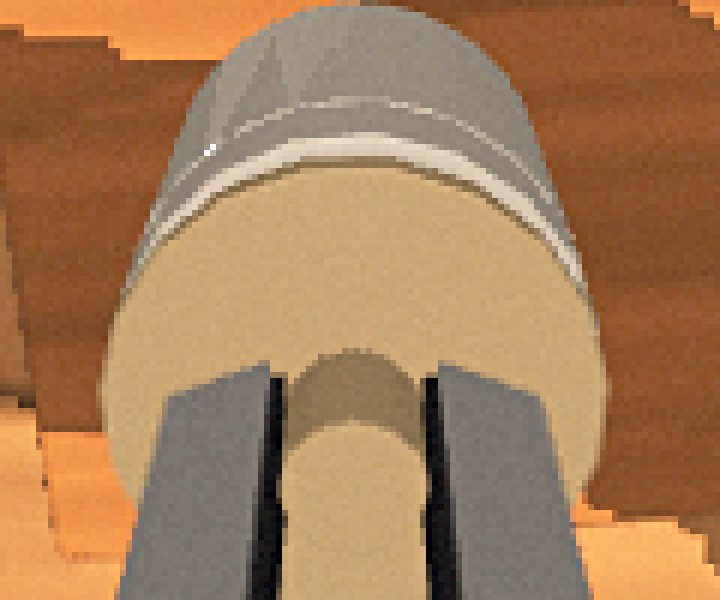

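```bash
python3 -m creep '[{"hand":1,"dx":0,"dy":0,"dz":0.1,"rx":0,"ry":0,"rz":0},{"hand":1,"dx":0,"dy":0,"dz":0.2,"rx":0,"ry":0,"rz":0},{"hand":1,"dx":0,"dy":0,"dz":0.3,"rx":0,"ry":0,"rz":0},{"hand":1,"dx":0,"dy":0,"dz":0.4,"rx":0,"ry":0,"rz":0},{"hand":1,"dx":0,"dy":0,"dz":0.45,"rx":0,"ry":0,"rz":0},{"hand":1,"dx":0,"dy":0,"dz":0.5,"rx":0,"ry":0,"rz":0},{"hand":1,"dx":0,"dy":0,"dz":0.5,"rx":0,"ry":0,"rz":0},{"hand":1,"dx":0,"dy":0,"dz":0.5,"rx":0,"ry":0,"rz":0},{"hand":1,"dx":0,"dy":0,"dz":0.5,"rx":0,"ry":0,"rz":0},{"hand":1,"dx":0,"dy":0,"dz":0.5,"rx":0,"ry":0,"rz":0}]'
python3 - <<'E'
from h import *
st()
w=snap('wrist','w7.png'); a=snap('scene','s7.png'); b=snap('side','d7.png'); st()
f=lambda i,x,y,k:cv2.resize(i[y-k:y+k,x-k:x+k,::-1],(266,266),interpolation=3)
P=[f(w,258,210,60),f(a,140,205,30),f(b,335,300,35)]
cv2.imwrite('pics/c7.png',np.hstack(P))
E
```

```text
clock: 10.9
ee_pos: [0.544, -0.279, 0.1108]
eef_rot: [0.001, 0.0, 1.0, -0.001]
force: [-0.8, -0.5, 0.3]
grip_width: 0.159
t 10.9 tcp [ 0.544  -0.279   0.1108] yaw 90.0 z [ 0.0027 -0.0027 -1.    ] F [-0.81 -0.46  0.26] w 14.9 q [-0.59  0.4   1.59 -0.    1.14 -2.16]
t 11.05 tcp [ 0.544  -0.279   0.1109] yaw 90.0 z [ 0.0028 -0.0027 -1.    ] F [-0.84  0.14  0.88] w 15.1 q [-0.59  0.4   1.59 -0.    1.14 -2.16]
```

View pics/c7.png

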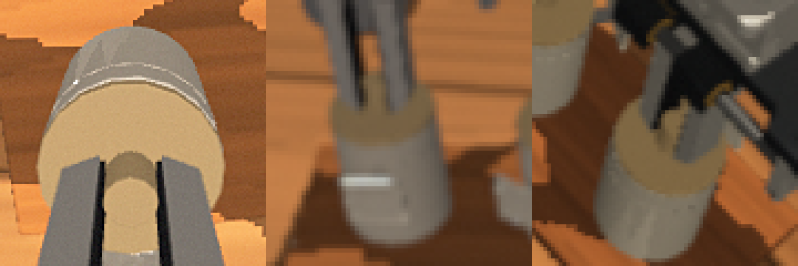

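Lid is at seated height with no side force. I press down slightly, open, and rise.

```bash
python3 -m creep '[{"hand":1,"dx":0,"dy":0,"dz":0.05,"rx":0,"ry":0,"rz":0},{"hand":1,"dx":0,"dy":0,"dz":0.05,"rx":0,"ry":0,"rz":0},{"hand":4,"dx":0,"dy":0,"dz":0.05,"rx":0,"ry":0,"rz":0},{"hand":4,"dx":0,"dy":0,"dz":0,"rx":0,"ry":0,"rz":0},{"hand":4,"dx":0,"dy":0,"dz":0,"rx":0,"ry":0,"rz":0},{"hand":4,"dx":0,"dy":0,"dz":0,"rx":0,"ry":0,"rz":0},{"hand":4,"dx":0,"dy":0,"dz":0,"rx":0,"ry":0,"rz":0},{"hand":4,"dx":0,"dy":0,"dz":-0.5,"rx":0,"ry":0,"rz":0},{"hand":4,"dx":0,"dy":0,"dz":-1.5,"rx":0,"ry":0,"rz":0},{"hand":4,"dx":0,"dy":0,"dz":-3,"rx":0,"ry":0,"rz":0}]'; python3 -m creep '[{"hand":4,"dx":0,"dy":0,"dz":-3,"rx":0,"ry":0,"rz":0},{"hand":4,"dx":-2,"dy":0,"dz":-6,"rx":0,"ry":0,"rz":0},{"hand":4,"dx":-4,"dy":0,"dz":-8,"rx":0,"ry":0,"rz":0},{"hand":4,"dx":-6,"dy":0,"dz":-9,"rx":0,"ry":0,"rz":0},{"hand":4,"dx":-8,"dy":0,"dz":-9,"rx":0,"ry":0,"rz":0},{"hand":4,"dx":-8.6,"dy":0,"dz":-9,"rx":0,"ry":0,"rz":0},{"hand":4,"dx":-8.6,"dy":0,"dz":-9,"rx":0,"ry":0,"rz":0},{"hand":4,"dx":-8.6,"dy":0,"dz":-9,"rx":0,"ry":0,"rz":0},{"hand":4,"dx":-8.6,"dy":0,"dz":-9,"rx":0,"ry":0,"rz":0},{"hand":4,"dx":-8.6,"dy":0,"dz":-9,"rx":0,"ry":0,"rz":0}]'
python3 - <<'E'
from h import *
st()
w=snap('wrist','w8.png'); a=snap('scene','s8.png'); b=snap('side','d8.png'); st()
f=lambda i,x,y,k:cv2.resize(i[y-k:y+k,x-k:x+k,::-1],(400,400),interpolation=3)
cv2.imwrite('pics/c8a.png',np.hstack([f(a,140,205,30),f(b,335,300,35)]))
cv2.imwrite('pics/c8w.png',np.hstack([f(w,261,110,50),f(w,256,192,192)]))
E
```

```text
clock: 11.88
ee_pos: [0.5433, -0.2785, 0.1406]
eef_rot: [0.0, 0.0, 1.0, -0.001]
force: [-0.2, -0.8, -0.2]
grip_width: 0.427
clock: 12.72
ee_pos: [0.6279, -0.2783, 0.2304]
eef_rot: [-0.0, 0.0, 1.0, -0.0]
force: [-0.3, 0.4, -0.9]
grip_width: 0.427
t 12.72 tcp [ 0.6279 -0.2783  0.2304] yaw 89.97 z [-8.e-04 -8.e-04 -1.e+00] F [-0.26  0.37 -0.91] w 40.1 q [-0.52  0.44  1.22 -0.    1.48 -2.09]
t 12.87 tcp [ 0.6285 -0.2784  0.2308] yaw 89.97 z [ 3.0e-04 -1.2e-03 -1.0e+00] F [ 0.75 -0.73 -0.17] w 39.9 q [-0.52  0.44  1.22 -0.    1.48 -2.09]
```

View pics/c8a.png

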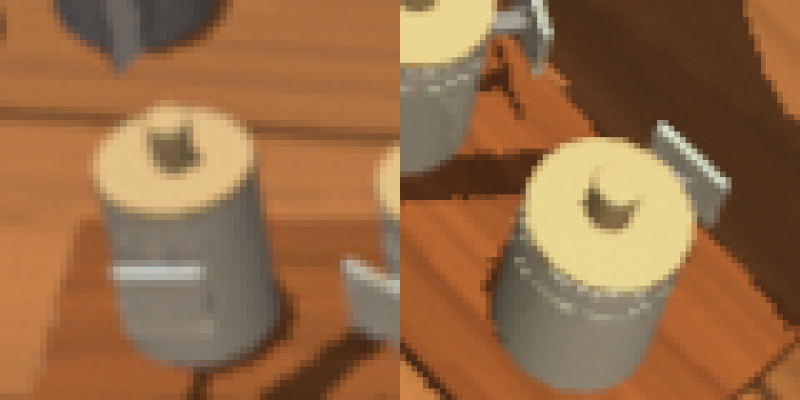

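View pics/c8w.png

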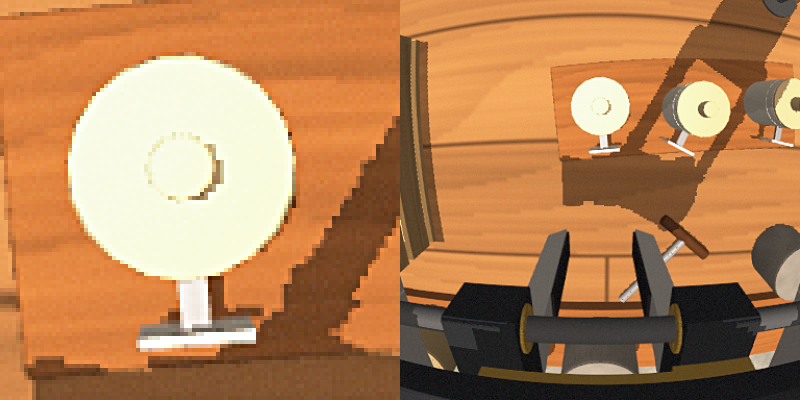

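Lid seated and level in all three views, with the knob central at (256,101) in the wrist image. I re-measure the tag angle and lid centre for the grasp.

Run:
```python
from h import *
P=optics.camera_params('wrist'); im=cv2.imread('pics/w8.png')
cv2.imwrite('pics/c8t.png',cv2.resize(im[120:160,230:290],(780,520),interpolation=3))
hsv=cv2.cvtColor(im,cv2.COLOR_BGR2HSV)
m=((hsv[...,1]<70)&(hsv[...,2]>190)).astype(np.uint8); b=np.zeros_like(m); b[60:135,215:300]=m[60:135,215:300]
cs,_=cv2.findContours(b,0,1); c=max(cs,key=cv2.contourArea)[:,0]
W=np.array([atz('wrist',q,.092,P)[:2] for q in c if q[1]<122]); print(len(W),circ(W))
goal((.5434,-.279,.17),95.5); goal((.5434,-.279,.052),95.5)
```

```text
120 (array([ 0.5436, -0.2801]), 0.0278)
d [ 8.51 -0.05  6.07] r [-0.07  0.01 -5.53]
d [ 8.52 -0.04 17.87] r [-0.07  0.01 -5.53]
```

View pics/c8t.png

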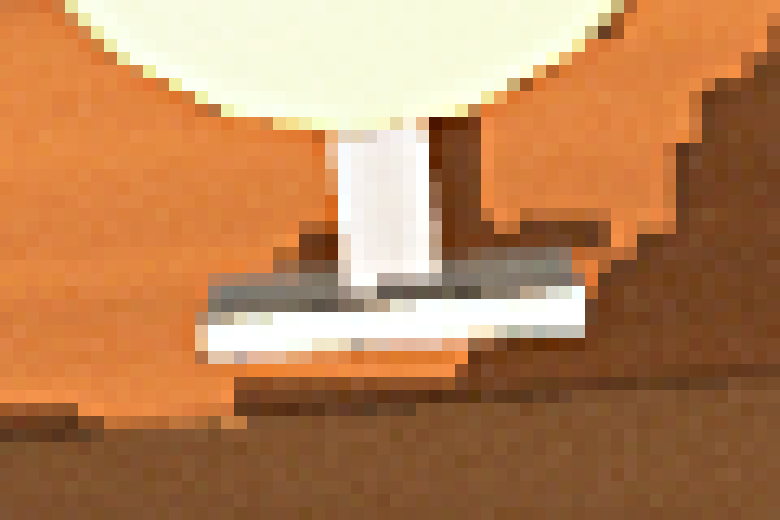

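Run:
```python
from h import *
P=optics.camera_params('wrist')
im=cv2.cvtColor(cv2.imread('pics/w8.png'),cv2.COLOR_BGR2GRAY)
f=lambda p:atz('wrist',((p[0]+.5)/13-.5+230,(p[1]+.5)/13-.5+120),.079,P)
for a,b in (((196,360),(585,338)),((196,322),(585,287))):
    A,B=f(a),f(b);d=B-A;print(A.round(4),B.round(4),np.linalg.norm(d).round(4),np.degrees(np.arctan2(d[1],d[0]))-90,((A+B)/2).round(4))
```

```text
[ 0.5927 -0.2922  0.079 ] [ 0.5909 -0.2601  0.079 ] 0.0322 3.3509919704938085 [ 0.5918 -0.2761  0.079 ]
[ 0.5896 -0.2921  0.079 ] [ 0.5866 -0.2601  0.079 ] 0.0322 5.281073212900964 [ 0.5881 -0.2761  0.079 ]
```

```bash
python3 -m creep '[{"hand":7.6,"dx":2,"dy":0,"dz":0,"rx":0,"ry":0,"rz":-1},{"hand":7.6,"dx":4.5,"dy":0,"dz":0,"rx":0,"ry":0,"rz":-2},{"hand":7.6,"dx":7,"dy":-0.1,"dz":1,"rx":0,"ry":0,"rz":-3},{"hand":7.6,"dx":8.5,"dy":-0.1,"dz":2.5,"rx":0,"ry":0,"rz":-4},{"hand":7.6,"dx":8.5,"dy":-0.1,"dz":4,"rx":0,"ry":0,"rz":-5},{"hand":7.6,"dx":8.5,"dy":-0.1,"dz":5.5,"rx":0,"ry":0,"rz":-5},{"hand":7.6,"dx":8.5,"dy":-0.1,"dz":6,"rx":0,"ry":0,"rz":-5},{"hand":7.6,"dx":8.5,"dy":-0.1,"dz":6,"rx":0,"ry":0,"rz":-5},{"hand":7.6,"dx":8.5,"dy":-0.1,"dz":6,"rx":0,"ry":0,"rz":-5},{"hand":7.6,"dx":8.5,"dy":-0.1,"dz":6,"rx":0,"ry":0,"rz":-5}]'
python3 - <<'E'
from h import *
w=snap('wrist','w9.png'); st(); goal((.5434,-.2795,.052),95)
E
```

```text
clock: 13.7
ee_pos: [0.5442, -0.2799, 0.1717]
eef_rot: [0.001, -0.043, 0.999, -0.001]
force: [-0.6, 0.3, -0.4]
grip_width: 0.806
t 13.75 tcp [ 0.5442 -0.2799  0.1718] yaw 94.98 z [ 0.0018 -0.0023 -1.    ] F [-0.29 -0.23 -0.15] w 76.2 q [-0.59  0.36  1.5  -0.    1.28 -2.25]
d [ 0.1   0.07 11.98] r [-0.14  0.09 -0.02]
```

View pics/w9.png

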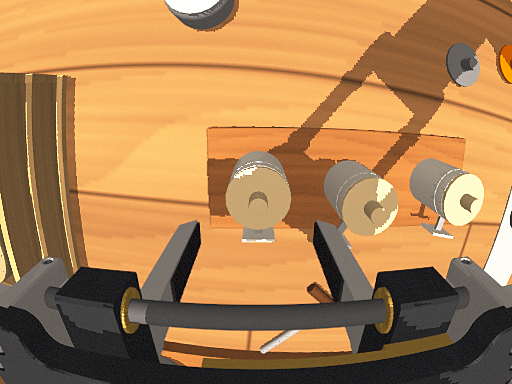

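The pot is centred between the fingers at (258,195), its tag squarely below at (258,237), and the neighbour is clear. I descend.

```bash
python3 -m creep '[{"hand":7.6,"dx":0.1,"dy":0.1,"dz":1.5,"rx":-0.1,"ry":0.1,"rz":0},{"hand":7.6,"dx":0.1,"dy":0.1,"dz":3,"rx":-0.1,"ry":0.1,"rz":0},{"hand":7.6,"dx":0.1,"dy":0.1,"dz":4.5,"rx":-0.1,"ry":0.1,"rz":0},{"hand":7.6,"dx":0.1,"dy":0.1,"dz":6,"rx":-0.1,"ry":0.1,"rz":0},{"hand":7.6,"dx":0.1,"dy":0.1,"dz":7,"rx":-0.1,"ry":0.1,"rz":0},{"hand":7.6,"dx":0.1,"dy":0.1,"dz":8,"rx":-0.1,"ry":0.1,"rz":0},{"hand":7.6,"dx":0.1,"dy":0.1,"dz":9,"rx":-0.1,"ry":0.1,"rz":0},{"hand":7.6,"dx":0.1,"dy":0.1,"dz":10,"rx":-0.1,"ry":0.1,"rz":0},{"hand":7.6,"dx":0.1,"dy":0.1,"dz":10.5,"rx":-0.1,"ry":0.1,"rz":0},{"hand":7.6,"dx":0.1,"dy":0.1,"dz":11,"rx":-0.1,"ry":0.1,"rz":0}]'
python3 - <<'E'
from h import *
w=snap('wrist','w10.png'); st(); goal((.5434,-.2795,.052),95)
E
```

```text
clock: 14.58
ee_pos: [0.5434, -0.2792, 0.0612]
eef_rot: [-0.0, -0.043, 0.999, -0.0]
force: [0.1, 0.1, 0.3]
grip_width: 0.808
t 14.63 tcp [ 0.5429 -0.279   0.0604] yaw 94.98 z [-1.3e-03  2.0e-04 -1.0e+00] F [ 0.08  0.35 -0.56] w 76.3 q [-0.59  0.45  1.65 -0.    1.04 -2.25]
d [-0.04 -0.06  0.84] r [ 0.02 -0.08 -0.02]
```

View pics/w10.png

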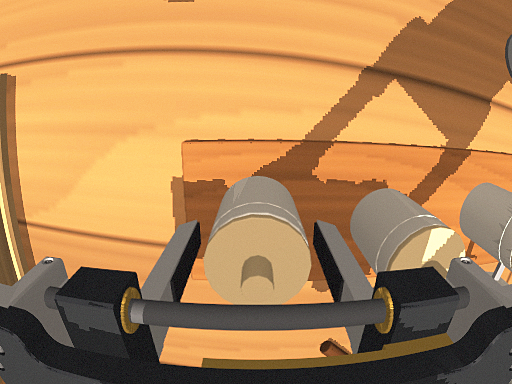

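```bash
python3 -m creep '[{"hand":7.6,"dx":0,"dy":-0.05,"dz":0.5,"rx":0,"ry":0,"rz":0},{"hand":7.6,"dx":0,"dy":-0.05,"dz":0.8,"rx":0,"ry":0,"rz":0},{"hand":7.6,"dx":0,"dy":-0.05,"dz":0.8,"rx":0,"ry":0,"rz":0},{"hand":6.6,"dx":0,"dy":-0.05,"dz":0.8,"rx":0,"ry":0,"rz":0},{"hand":6,"dx":0,"dy":-0.05,"dz":0.8,"rx":0,"ry":0,"rz":0},{"hand":5,"dx":0,"dy":-0.05,"dz":0.8,"rx":0,"ry":0,"rz":0},{"hand":5,"dx":0,"dy":-0.05,"dz":0.8,"rx":0,"ry":0,"rz":0},{"hand":5,"dx":0,"dy":-0.05,"dz":0.8,"rx":0,"ry":0,"rz":0},{"hand":5,"dx":0,"dy":-0.05,"dz":0.8,"rx":0,"ry":0,"rz":0},{"hand":5,"dx":0,"dy":-0.05,"dz":0.8,"rx":0,"ry":0,"rz":0}]'
python3 - <<'E'
from h import *
w=snap('wrist','w11.png'); st()
E
```

```text
clock: 15.47
ee_pos: [0.5431, -0.2792, 0.0528]
eef_rot: [-0.0, -0.043, 0.999, 0.0]
force: [1.0, 2.0, 2.6]
grip_width: 0.616
t 15.52 tcp [ 0.5431 -0.2792  0.0528] yaw 94.97 z [-9.e-04  3.e-04 -1.e+00] F [-0.25  1.9   3.19] w 57.9 q [-0.59  0.46  1.66 -0.    1.02 -2.25]
```

View pics/w11.png

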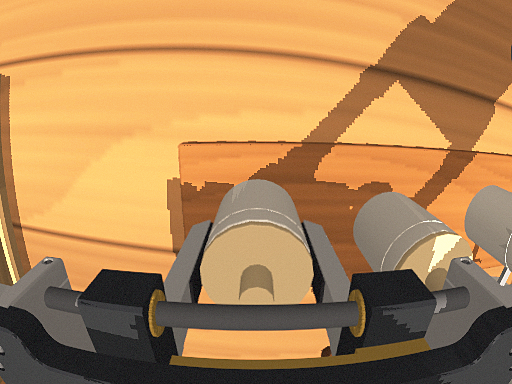

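Gripped at 57.9 mm, which matches the pot. I lift gently.

```bash
python3 -m creep '[{"hand":5,"dx":0,"dy":0,"dz":-0.5,"rx":0,"ry":0,"rz":0},{"hand":5,"dx":0,"dy":0,"dz":-1.5,"rx":0,"ry":0,"rz":0},{"hand":5,"dx":0,"dy":0,"dz":-3,"rx":0,"ry":0,"rz":0},{"hand":5,"dx":0,"dy":0,"dz":-5,"rx":0,"ry":0,"rz":0},{"hand":5,"dx":0,"dy":0,"dz":-7,"rx":0,"ry":0,"rz":0},{"hand":5,"dx":0,"dy":0,"dz":-9,"rx":0,"ry":0,"rz":0},{"hand":5,"dx":0,"dy":0,"dz":-11,"rx":0,"ry":0,"rz":0},{"hand":5,"dx":0,"dy":0,"dz":-13,"rx":0,"ry":0,"rz":0},{"hand":5,"dx":0,"dy":0,"dz":-14.5,"rx":0,"ry":0,"rz":0},{"hand":5,"dx":0,"dy":0,"dz":-15.5,"rx":0,"ry":0,"rz":0}]'
python3 - <<'E'
from h import *
st()
for n in ('scene','side'):
    im=snap(n,n+'12.png'); P=optics.camera_params(n)
    # stand disc: dark blob near expected
    c=proj(n,np.array([.554,.156,.004]),P); print(n,c)
    x,y=c.round().astype(int); k=60
    cv2.imwrite(f'pics/st_{n}.png',cv2.resize(im[y-k:y+k,x-k:x+k,::-1],(600,600),interpolation=3)); print(x-k,y-k)
goal((.50,0.05,.215),95)
E
```

```text
clock: 16.35
ee_pos: [0.5435, -0.2798, 0.2099]
eef_rot: [0.0, -0.043, 0.999, -0.001]
force: [-0.8, 0.5, -3.7]
grip_width: 0.622
t 16.35 tcp [ 0.5435 -0.2798  0.2099] yaw 94.97 z [ 8.0e-04 -1.3e-03 -1.0e+00] F [-0.78  0.5  -3.74] w 58.4 q [-0.59  0.34  1.44 -0.    1.36 -2.25]
scene [308.65392251 237.88694642]
249 178
side [224.8426805  190.34207164]
165 130
d [ 1.52 33.26 -0.6 ] r [-0.12  0.11 -0.03]
```

View pics/st_side.png

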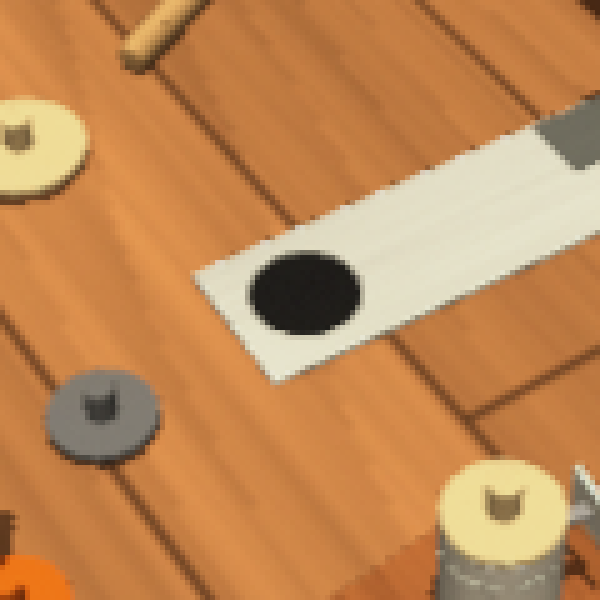

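View pics/side12.png

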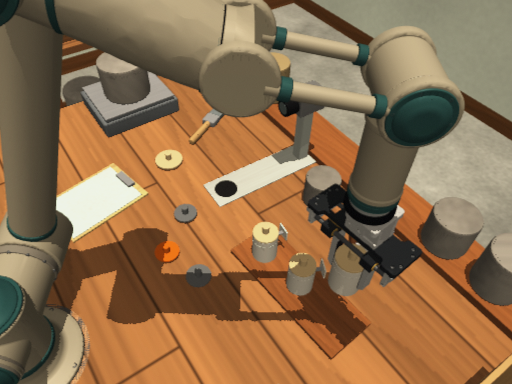

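```bash
python3 -m creep '[{"hand":5,"dx":0,"dy":2,"dz":-0.5,"rx":0,"ry":0,"rz":0},{"hand":5,"dx":-0.5,"dy":5,"dz":-0.5,"rx":0,"ry":0,"rz":0},{"hand":5,"dx":-1,"dy":8.5,"dz":-0.5,"rx":0,"ry":0,"rz":0},{"hand":5,"dx":-1.5,"dy":12,"dz":-0.5,"rx":0,"ry":0,"rz":0},{"hand":5,"dx":-2,"dy":15.5,"dz":-0.5,"rx":0,"ry":0,"rz":0},{"hand":5,"dx":-2,"dy":19,"dz":-0.5,"rx":0,"ry":0,"rz":0},{"hand":5,"dx":-2,"dy":22.5,"dz":-0.5,"rx":0,"ry":0,"rz":0},{"hand":5,"dx":-2,"dy":25.5,"dz":-0.5,"rx":0,"ry":0,"rz":0},{"hand":5,"dx":-2,"dy":27.5,"dz":-0.5,"rx":0,"ry":0,"rz":0},{"hand":5,"dx":-2,"dy":28,"dz":-0.5,"rx":0,"ry":0,"rz":0}]'
python3 - <<'E'
from h import *
P=optics.camera_params('wrist');w=snap('wrist','w13.png'); st()
c=proj('wrist',np.array([.554,.156,.004]),P); print(c)
E
```

```text
clock: 17.28
ee_pos: [0.5379, 0.0043, 0.2128]
eef_rot: [-0.001, -0.045, 0.999, 0.0]
force: [-1.2, -0.9, -3.8]
grip_width: 0.614
t 17.33 tcp [0.5383 0.0033 0.213 ] yaw 95.14 z [-7.e-04 -5.e-04 -1.e+00] F [ 0.4   1.33 -4.33] w 57.9 q [-0.12  0.22  1.59 -0.    1.32 -1.78]
[365.70714978 190.39434719]
```

View pics/w13.png

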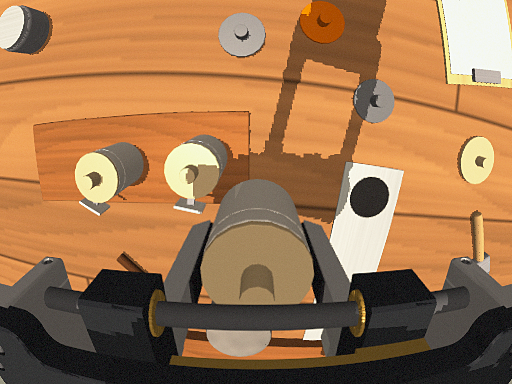

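Run:
```python
from h import *
def disc(n,f,box,P):
    im=cv2.imread(f); g=cv2.cvtColor(im,cv2.COLOR_BGR2GRAY); x0,y0,x1,y1=box
    b=np.zeros_like(g); b[y0:y1,x0:x1]=(g[y0:y1,x0:x1]<95)*255
    cs,_=cv2.findContours(b,0,1); c=max(cs,key=cv2.contourArea)[:,0]
    W=np.array([atz(n,q,.004,P)[:2] for q in c]); print(n,'disc',circ(W),cv2.contourArea(c))
P=optics.camera_params('wrist'); Ps=optics.camera_params('side')
disc('wrist','pics/w13.png',(345,170,395,222),P); disc('side','pics/side12.png',(208,176,244,204),Ps)
# plate edges via white mask
def edges(n,f,P,lim):
    im=cv2.imread(f);hsv=cv2.cvtColor(im,cv2.COLOR_BGR2HSV); m=((hsv[...,1]<60)&(hsv[...,2]>150))
    L=[];R=[]
    for v,u0,u1,ax in lim:
        line=m[v,u0:u1] if ax=='r' else m[u0:u1,v]
        i=np.nonzero(line)[0]
        if len(i)<5: continue
        a,b=u0+i[0]-.5,u0+i[-1]+.5
        pa,pb=((a,v),(b,v)) if ax=='r' else ((v,a),(v,b))
        L.append(atz(n,pa,.004,P)[:2]);R.append(atz(n,pb,.004,P)[:2])
    for E in (L,R):
        E=np.array(E); vx,vy,x,y=cv2.fitLine(E.astype(np.float32),cv2.DIST_HUBER,0,.001,.001).ravel()
        if vx<0: vx,vy=-vx,-vy
        res=((E-[x,y])@np.array([-vy,vx])); print(n,'edge yaw',np.degrees(np.arctan2(vy,vx)).round(2),'y at x=.556',(y+vy/vx*(.556-x)).round(4),len(E),np.abs(res).max().round(4))
edges('wrist','pics/w13.png',P,[(v,325,412,'r') for v in range(180,236,3)])
edges('side','pics/side12.png',Ps,[(v,150,215,'c') for v in range(222,270,3)])
```

```text
wrist disc (array([0.5636, 0.1622]), 0.0288) 1159.5
side disc (array([0.5596, 0.1612]), 0.0277) 252.5
wrist edge yaw -13.04 y at x=.556 0.1289 19 0.0115
wrist edge yaw -1.6 y at x=.556 0.2069 19 0.0011
side edge yaw -1.95 y at x=.556 0.2055 16 0.0026
side edge yaw -1.73 y at x=.556 0.1156 16 0.0013
```

```bash
python3 -c "
from h import *
st();goal((.605,.161,.215),88.25)"
```

```text
t 17.33 tcp [0.5383 0.0033 0.213 ] yaw 95.14 z [-7.e-04 -5.e-04 -1.e+00] F [ 0.4   1.33 -4.33] w 57.9 q [-0.12  0.22  1.59 -0.    1.32 -1.78]
d [-8.06 15.11 -0.22] r [-0.03 -0.04  6.89]
```

```bash
python3 -m creep '[{"hand":5,"dx":-0.5,"dy":1,"dz":-0.2,"rx":0,"ry":0,"rz":0.5},{"hand":5,"dx":-1.5,"dy":3,"dz":-0.2,"rx":0,"ry":0,"rz":1.5},{"hand":5,"dx":-2.5,"dy":5,"dz":-0.2,"rx":0,"ry":0,"rz":2.5},{"hand":5,"dx":-3.5,"dy":7.5,"dz":-0.2,"rx":0,"ry":0,"rz":3.5},{"hand":5,"dx":-5,"dy":10,"dz":-0.2,"rx":0,"ry":0,"rz":4.5},{"hand":5,"dx":-6.5,"dy":12.5,"dz":-0.2,"rx":0,"ry":0,"rz":5.5},{"hand":5,"dx":-7.5,"dy":14.5,"dz":-0.2,"rx":0,"ry":0,"rz":6.5},{"hand":5,"dx":-8,"dy":15.1,"dz":-0.2,"rx":0,"ry":0,"rz":6.9},{"hand":5,"dx":-8,"dy":15.1,"dz":-0.2,"rx":0,"ry":0,"rz":6.9},{"hand":5,"dx":-8,"dy":15.1,"dz":-0.2,"rx":0,"ry":0,"rz":6.9}]'
python3 - <<'E'
from h import *
st()
P=optics.camera_params('wrist');w=snap('wrist','w14.png'); snap('scene','s14.png');snap('side','d14.png');st()
import json; P['extrinsics']=np.array(P['extrinsics']).tolist(); json.dump({k:(v if isinstance(v,list) else float(v)) for k,v in P.items()},open('P14.json','w'))
E
```

```text
clock: 18.17
ee_pos: [0.6042, 0.1594, 0.2138]
eef_rot: [-0.001, 0.015, 1.0, -0.001]
force: [-1.4, 0.1, -4.0]
grip_width: 0.616
t 18.17 tcp [0.6042 0.1594 0.2138] yaw 88.25 z [-0.0028 -0.0026 -1.    ] F [-1.37  0.13 -4.01] w 57.9 q [ 0.15  0.36  1.4  -0.    1.39 -1.39]
t 18.32 tcp [0.604  0.1591 0.2147] yaw 88.16 z [-0.0016 -0.0016 -1.    ] F [ 0.15  0.11 -4.6 ] w 58.1 q [ 0.15  0.35  1.4  -0.    1.39 -1.39]
```

View pics/w14.png

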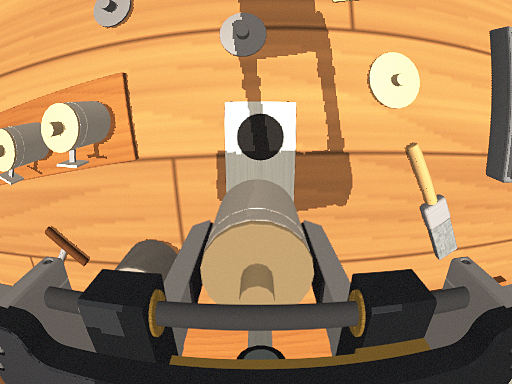

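View pics/s14.png

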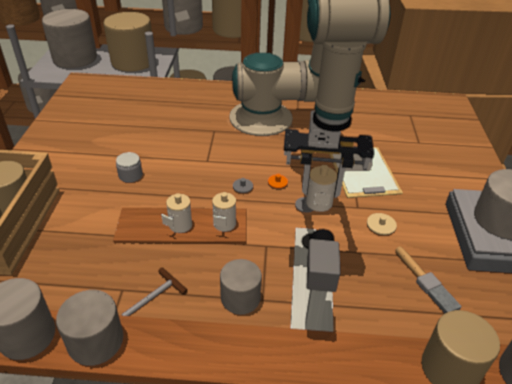

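View pics/d14.png

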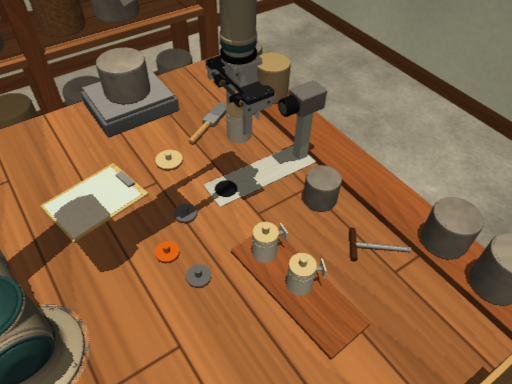

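The lid is still on. The disc sits at (261,137) in the wrist picture, and the bystanders are in place. I fit the disc and the plate edges.

Run:
```python
from h import *
import json
P=json.load(open('P14.json')); im=cv2.imread('pics/w14.png'); g=cv2.cvtColor(im,cv2.COLOR_BGR2GRAY)
b=np.zeros_like(g); b[108:166,232:290]=(g[108:166,232:290]<75)*255
cs,_=cv2.findContours(b,0,1); c=max(cs,key=cv2.contourArea)[:,0]
W=np.array([atz('wrist',q,.004,P)[:2] for q in c]); print('disc',circ(W),cv2.contourArea(c),c.min(0),c.max(0))
hsv=cv2.cvtColor(im,cv2.COLOR_BGR2HSV); m=(hsv[...,1]<75)
L=[];R=[]
for v in range(106,150,2):
    i=np.nonzero(m[v,205:320])[0]+205; L.append(atz('wrist',(i[0]-.5,v),.004,P)[:2]);R.append(atz('wrist',(i[-1]+.5,v),.004,P)[:2])
for E in (L,R):
    E=np.array(E); p=np.polyfit(E[:,0],E[:,1],1); r=E[:,1]-np.polyval(p,E[:,0]); print(np.degrees(np.arctan(p[0])).round(2),np.polyval(p,.56).round(4),np.abs(r).max().round(4))
t=[]
for u in range(230,294,3):
    i=np.nonzero(m[90:120,u])[0]; t.append(atz('wrist',(u,90+i[0]-.5),.004,P)[:2])
E=np.array(t);p=np.polyfit(E[:,1],E[:,0],1);print('near edge yaw',-np.degrees(np.arctan(p[0])).round(2),'x at y.161',np.polyval(p,.161).round(4))
for n,f,c in (('scene','s14',(320,185)),('side','d14',(250,125))):
    i=cv2.imread(f'pics/{f}.png'); x,y=c; cv2.imwrite(f'pics/z_{n}.png',cv2.resize(i[y-35:y+35,x-35:x+35],(400,400),interpolation=3))
cv2.imwrite('pics/z14.png',np.hstack([cv2.imread('pics/z_scene.png'),cv2.imread('pics/z_side.png')]))
```

```text
disc (array([0.5635, 0.1635]), 0.0287) 1595.0 [238 114] [282 159]
-2.07 0.1187 0.0009
-0.6 0.2088 0.0001
near edge yaw -1.87 x at y.161 0.5179
```

View pics/z14.png

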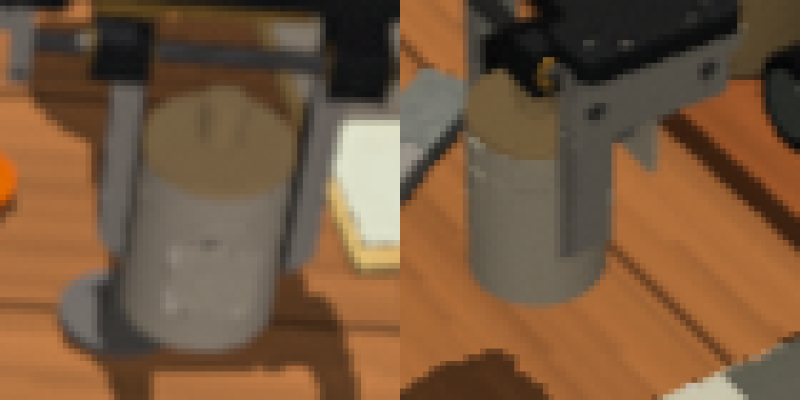

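```bash
python3 - <<'E'
from h import *
for n,(bl,bd) in {'side':((188,224,220,252),(208,176,244,204)),'scene':((256,192,288,214),None)}.items():
    P=optics.camera_params(n); im=cv2.imread(f'pics/{n}1.png'); hsv=cv2.cvtColor(im,cv2.COLOR_BGR2HSV)
    x0,y0,x1,y1=bl; k=8
    c=cv2.resize(im[y0:y1,x0:x1],None,fx=k,fy=k,interpolation=3).astype(int)
    lum=c.sum(2)
    m=(c[...,1]>135)&(c[...,2]>150)  # bright top
    cs,_=cv2.findContours(m.astype(np.uint8),0,1); q=max(cs,key=cv2.contourArea)[:,0]
    h=cv2.convexHull(q)[:,0]
    e=cv2.fitEllipse(q[np.isin(q.view('i4,i4').ravel() if 0 else [tuple(a) for a in q],[0]).ravel()] if 0 else h)
    px=(np.array(e[0])+.5)/k-.5+[x0,y0]
    print(n,'lid',px.round(2),np.array(e[1])/k,atz(n,px,.011,P).round(4), 'pred of (.4325,.0533)',proj(n,np.array([.4325,.0533,.011]),P).round(2))
    cv2.ellipse(c8:=c.astype(np.uint8).copy(),tuple([tuple(map(float,e[0])),tuple(map(float,e[1])),e[2]]),(0,255,0),1); cv2.imwrite(f'pics/l_{n}.png',c8)
n='side';P=optics.camera_params(n)
im=cv2.imread('pics/side12.png');x0,y0,x1,y1=208,176,244,204;k=8
c=cv2.resize(im[y0:y1,x0:x1],None,fx=k,fy=k,interpolation=3);g=cv2.cvtColor(c,cv2.COLOR_BGR2GRAY)
cs,_=cv2.findContours((g<115).astype(np.uint8),0,1);q=max(cs,key=cv2.contourArea)[:,0]
W=np.array([atz(n,(a+.5)/k-.5+[x0,y0],.004,P)[:2] for a in q]);print('disc side',circ(W))
E
cd pics; python3 -c "
import cv2,numpy as np
a=cv2.imread('l_side.png');b=cv2.imread('l_scene.png');b=cv2.copyMakeBorder(b,0,a.shape[0]-b.shape[0],0,0,0);cv2.imwrite('l.png',np.hstack([a,b]))"
```

```text
side lid [203.35 236.75] [20.36981583 25.06699371] [0.4287 0.0519 0.011 ] pred of (.4325,.0533) [204.44 235.63]
scene lid [271.36 201.35] [15.75278759 21.96617889] [0.4338 0.0564 0.011 ] pred of (.4325,.0533) [270.22 200.94]
disc side (array([0.56  , 0.1616]), 0.0294)
```

View pics/l.png

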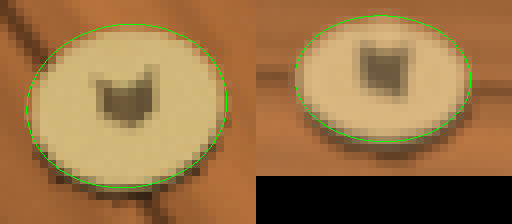

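```bash
python3 - <<'E'
import cv2
im=cv2.imread('pics/w9.png'); cv2.imwrite('pics/c9.png',cv2.resize(im[215:260,230:290],(780,585),interpolation=3))
E
python3 -c "
from h import *
goal((.563,.1628,.1888),88.3)"
```

```text
d [4.1  0.24 2.59] r [-0.09 -0.09 -0.14]
```

View pics/c9.png

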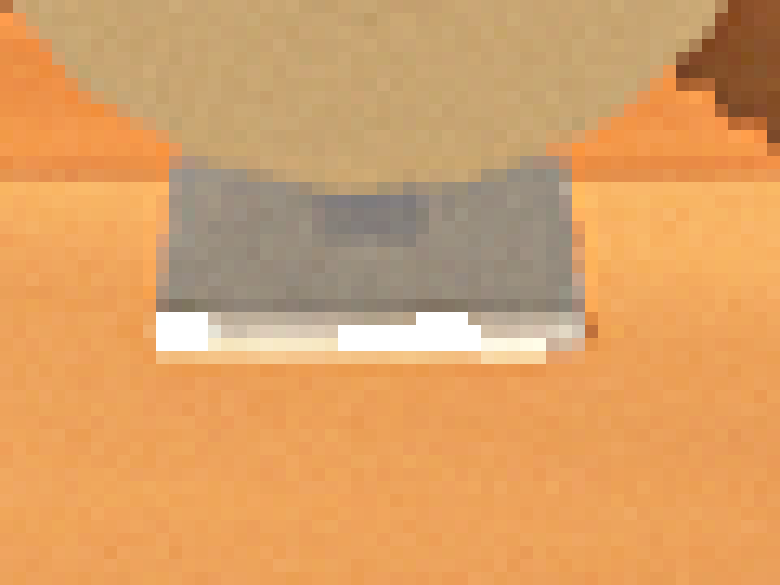

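Run:
```python
from h import *
import json
P=json.load(open('P14.json'));T=np.array(P['extrinsics']);x=T[0,:3];print('img x yaw at tool 88.2:',np.degrees(np.arctan2(x[1],x[0])))
P['extrinsics']=T
# shift-invariant: emulate w9 by translating camera by the tool displacement & rotating -> use ratio only
f=192/np.tan(np.radians(P['vertical_fov'])/2)
s=monitor.observe();R=Rt(s['eef_rot']).as_matrix();E=np.eye(4);E[:3,:3]=R;E[:3,3]=s['ee_pos'];C=np.array(optics.camera_params('wrist')['extrinsics'])@E
# w9 tool pose: yaw 94.98, pos
a=np.radians(94.98);y=np.array([np.cos(a),np.sin(a),0]);z=np.array([0,0,-1.]);E9=np.eye(4);E9[:3,:3]=np.c_[np.cross(y,z),y,z];E9[:3,3]=[.5437,-.2797,.1714]
P['extrinsics']=C@np.linalg.inv(E9)
g=lambda p:atz('wrist',((p[0]+.5)/13-.5+230,(p[1]+.5)/13-.5+215),.079,P)
for A,B in (((156,362),(588,354)),((156,311),(588,311))):
    A,B=g(A),g(B);d=B-A;print(np.linalg.norm(d).round(4),np.degrees(np.arctan2(d[1],d[0]))-90,((A+B)/2).round(4))
```

```text
img x yaw at tool 88.2: 88.28161384579784
0.0321 6.156457161819262 [ 0.5903 -0.2748  0.079 ]
0.0319 4.964321005211701 [ 0.5864 -0.2751  0.079 ]
```

```bash
python3 -m creep '[{"hand":5,"dx":0.5,"dy":0,"dz":0,"rx":0,"ry":0,"rz":0},{"hand":5,"dx":1.5,"dy":0.1,"dz":0,"rx":0,"ry":0,"rz":0},{"hand":5,"dx":2.5,"dy":0.2,"dz":0.5,"rx":0,"ry":0,"rz":0},{"hand":5,"dx":3.5,"dy":0.24,"dz":1,"rx":0,"ry":0,"rz":0},{"hand":5,"dx":4.1,"dy":0.24,"dz":1.6,"rx":-0.1,"ry":-0.1,"rz":0},{"hand":5,"dx":4.1,"dy":0.24,"dz":2.2,"rx":-0.1,"ry":-0.1,"rz":0},{"hand":5,"dx":4.1,"dy":0.24,"dz":2.6,"rx":-0.1,"ry":-0.1,"rz":0},{"hand":5,"dx":4.1,"dy":0.24,"dz":2.6,"rx":-0.1,"ry":-0.1,"rz":0},{"hand":5,"dx":4.1,"dy":0.24,"dz":2.6,"rx":-0.1,"ry":-0.1,"rz":0},{"hand":5,"dx":4.1,"dy":0.24,"dz":2.6,"rx":-0.1,"ry":-0.1,"rz":0}]'
python3 - <<'E'
from h import *
p=[];
st();a=snap('scene','s15.png');p.append(monitor.observe()['ee_pos']);b=snap('side','d15.png');p.append(monitor.observe()['ee_pos']);w=snap('wrist','w15.png');st();p.append(monitor.observe()['ee_pos'])
print(np.mean(p,0)); goal((.563,.1628,.1888),88.1)
print('pred lid centre',[ (n,proj(n,np.array([.5635,.1628,.148+.080]),optics.camera_params(n)).round(1)) for n in('scene','side')])
f=lambda i,x,y,k:cv2.resize(i[y-k:y+k,x-k:x+k,::-1],(400,400),interpolation=3)
cv2.imwrite('pics/z15.png',np.hstack([f(a,318,215,40),f(b,240,150,45)]))
E
```

```text
clock: 19.15
ee_pos: [0.5637, 0.1628, 0.1888]
eef_rot: [0.0, 0.016, 1.0, 0.0]
force: [-0.5, -0.5, -4.0]
grip_width: 0.615
t 19.15 tcp [0.5637 0.1628 0.1888] yaw 88.16 z [ 8.e-04  1.e-04 -1.e+00] F [-0.49 -0.46 -4.04] w 57.8 q [ 0.16  0.31  1.53 -0.    1.3  -1.38]
t 19.3 tcp [0.5635 0.1628 0.1889] yaw 88.16 z [ 8.e-04  2.e-04 -1.e+00] F [ 0.44  0.11 -3.93] w 58.5 q [ 0.16  0.31  1.53  0.    1.3  -1.38]
[0.56361873 0.16283127 0.1889161 ]
d [ 0.05 -0.01  0.01] r [0.01 0.05 0.06]
pred lid centre [('scene', array([321.9, 171.2])), ('side', array([223.4, 121.1]))]
```

View pics/z15.png

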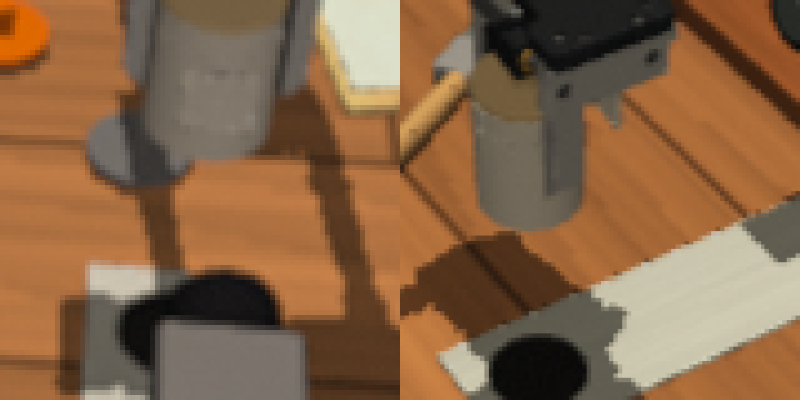

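View pics/d15.png

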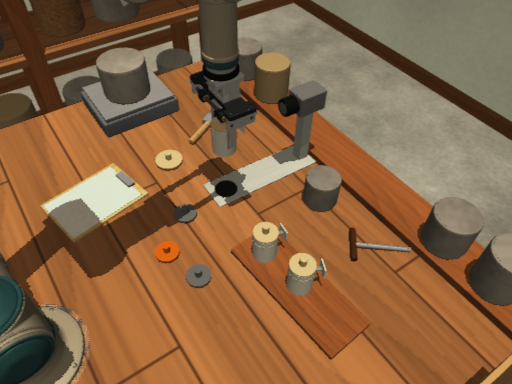

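View pics/w15.png

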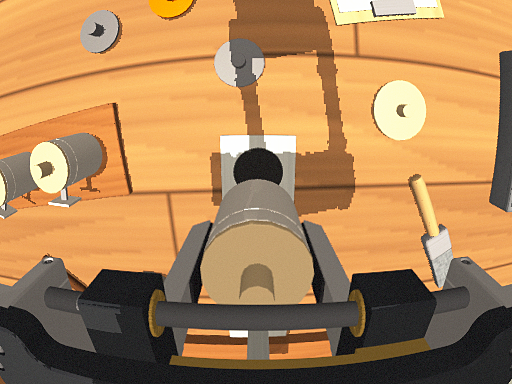

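Run:
```python
from h import *
out=[]
bias={'side':(-.0038,-.0014),'scene':(.0013,.0031)}
for n,f,o,k in (('side','d15',(195,105),95),('scene','s15',(278,150),95)):
    P=optics.camera_params(n);im=cv2.imread(f'pics/{f}.png');S=400/k;bx,by=bias[n];c=(.5638+bx,.1628+by)
    im=cv2.resize(im[o[1]:o[1]+k,o[0]:o[0]+k],(400,400),interpolation=3);o=np.array(o)
    ring(im,n,P,c,.029,.148,(0,0,255),S,o,80);ring(im,n,P,c,.029,.228,(0,255,0),S,o,80);ring(im,n,P,(.5635+bx,.1628+by),.03,.004,(255,0,255),S,o,80)
    # tag rectangle
    a=np.radians(-1.7);x=np.array([np.cos(a),np.sin(a)]);y=np.array([-x[1],x[0]])
    for s in np.linspace(-1,1,20):
      for t,h in ((s*.016,.185),(s*.016,.215)):
        q=np.array(c)+.0485*x+t*y; p=proj(n,np.array([*q,h]),P); v=((p-o+.5)*S-.5).round().astype(int); cv2.circle(im,(int(v[0]),int(v[1])),1,(255,255,0),-1)
      for t in(-.016,.016):
        q=np.array(c)+.0485*x+t*y; p=proj(n,np.array([*q,.2+s*.015]),P); v=((p-o+.5)*S-.5).round().astype(int); cv2.circle(im,(int(v[0]),int(v[1])),1,(255,255,0),-1)
    out.append(im)
cv2.imwrite('pics/v15.png',np.hstack(out))
P=optics.camera_params('wrist');im=cv2.imread('pics/w15.png');S=8;o=np.array((213,130));im=cv2.resize(im[130:200,213:303],(720,560),interpolation=3)
ring(im,'wrist',P,(.5635,.1628),.03,.004,(255,0,255),S,o,100);cv2.imwrite('pics/v15w.png',im)
for n in('scene','side'):
    print(n,[(np.round(r['centre'],1),round(r['p'],2)) for r in spot_point(n,'lens')[:2]],[(np.round(r['centre'],1),round(r['p'],2)) for r in spot_point(n,'pot_tag')[:2]])
    bx,by=bias[n];Q=optics.camera_params(n)
    print(' pred lens',proj(n,np.array([.5635+.17*np.cos(a)+bx,.1628+.17*np.sin(a)+by,.2]),Q).round(1))
```

```text
scene [(array([320.6, 233.4]), 0.62)] [(array([322.5, 194.7]), 0.59)]
 pred lens [322.4 236.1]
side [(array([281.3, 110.9]), 0.93)] [(array([240.1, 125.6]), 0.79)]
 pred lens [282.5 107.8]
```

View pics/v15.png

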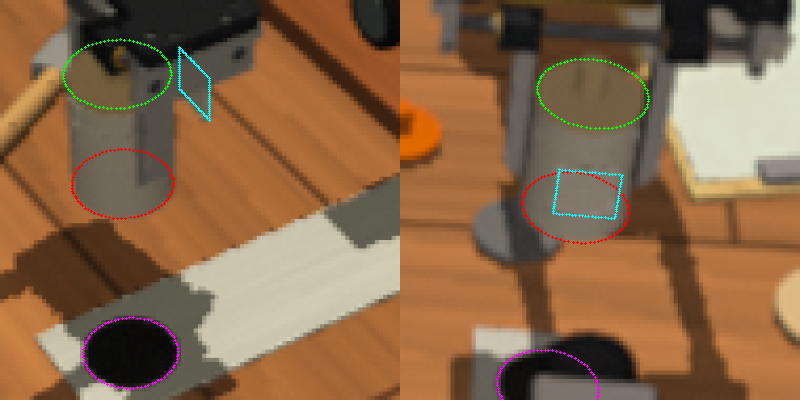

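View pics/v15w.png

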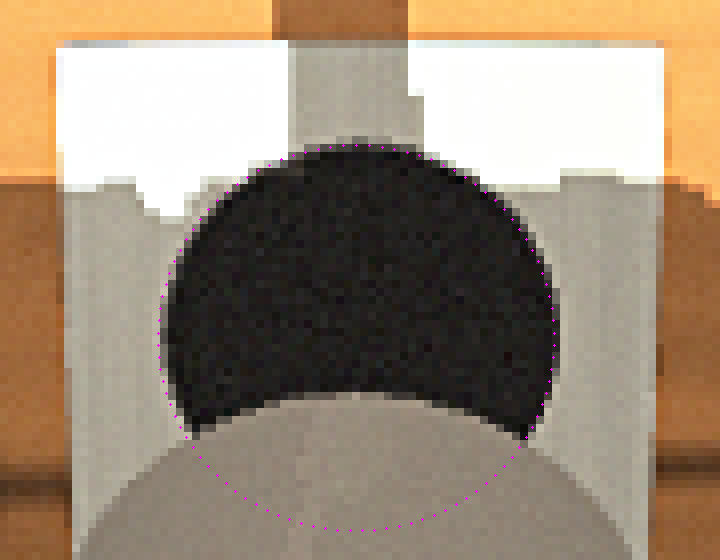

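Run:
```python
from h import *
n='side';P=optics.camera_params(n);im=cv2.imread('pics/d15.png');S=8;o=np.array((255,70));im=cv2.resize(im[70:170,255:345],(720,800),interpolation=3)[:600]
for yaw,col in((-4.7,(0,0,255)),(-1.7,(0,255,0)),(1.3,(255,0,0))):
    a=np.radians(yaw)
    for bx,by in ((-.0038,-.0014),):
        c=np.array([.5635+bx+.17*np.cos(a),.1632+by+.17*np.sin(a)])
        for t in np.linspace(0,2*np.pi,40):
          for r in (.02,):
            q=[*(c+r*np.cos(t)*np.array([-np.sin(a),np.cos(a)])),.2+r*np.sin(t)]
            v=((proj(n,np.array(q),P)-o+.5)*S).astype(int);cv2.circle(im,(int(v[0]),int(v[1])),1,col,-1)
        v=((proj(n,np.array([*c,.2]),P)-o+.5)*S).astype(int);cv2.circle(im,(int(v[0]),int(v[1])),4,col,-1)
cv2.imwrite('pics/lens.png',im)
```

```text
(no output)
```

View pics/lens.png

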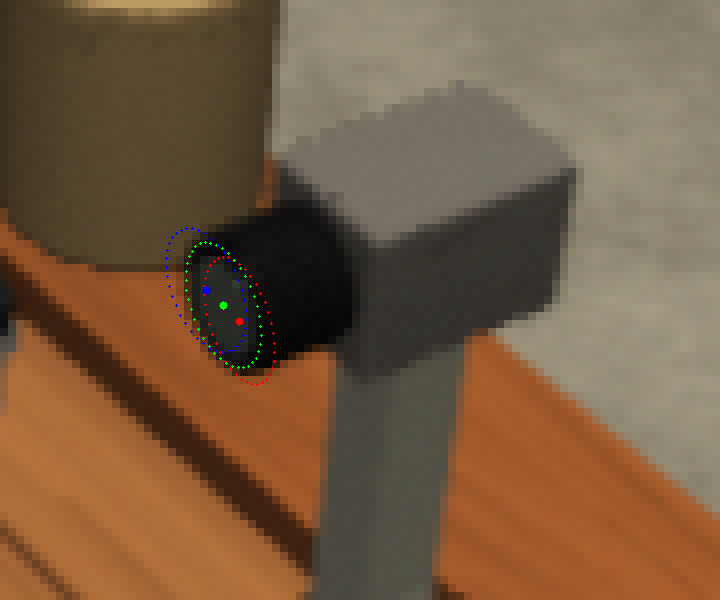

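Run:
```python
from h import *
a=cv2.imread('pics/side1.png').astype(int);b=cv2.imread('pics/d15.png').astype(int)
print('pots a/b region diff',np.abs(a-b)[222:262,250:290].mean().round(2),np.abs(a-b)[255:295,288:318].mean().round(2))
st(); print(ticket.hand_in()); st()
```

```text
pots a/b region diff 9.33 9.88
t 19.5 tcp [0.5631 0.1629 0.1888] yaw 88.17 z [ 3.e-04  1.e-04 -1.e+00] F [-0.44  0.63 -3.78] w 57.8 q [ 0.16  0.31  1.53  0.    1.3  -1.38]
the job is handed in; nothing more can be done
None
the job is handed in; nothing more can be done
```

The narrower pale lid is on the open pot and was released. I then picked the pot up by its body and handed the job in at 19.5 s, holding it upright over the disc in front of the lens.

**What the last checks showed:**
- **Lid:** after release it looked seated and level in all three views. It looked unchanged in the last pictures of the held pot.
- **Position:** the pot's axis is within about 1 mm of the disc's centre, and the tag's middle is at about 200 mm height, the same as the lens.
- **Facing:** the tag faces the lens to within about 1°. I took this from the tag angle measured before lifting, because the wrist camera cannot see the tag once the pot is held. The scene picture agrees with the predicted tag position.
- **Forces:** the wrist force never read above about 5 N, and the last reading was mostly the pot's weight. The grip width was 57.8 mm.
- **Surroundings:** the other two pots are at the same pixels as at the start. I did not approach the camera or its foot, and the contact force never rose.

**What disagreed or was unclear:**
- **Disc position:** the side camera's raw position for the disc was about 4 mm off the wrist camera's. They agreed once I corrected the side camera by its error on the lid's known position.
- **Lens position:** the network's lens estimates were 2–3 pixels off. An overlay on the side picture fitted the expected lens.
- **Other two pots:** a pixel comparison of the regions around the other two pots gave a mean difference of about 9–10 grey levels. I did not trace the cause; the arm's changed shadows are a likely one.

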